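Mix the settled glaze jars and slide them into the slotted rack

TASK

Get the glaze samples ready for spraying: turn the bench mixer's speed dial so that its white pointer is at the red mark, then slide the yellow lock fully over the dial. Then mix the jars that are there, one at a time in the order white, blue, orange (some may be missing): hold each one upright by its handle and press it down on the middle of the mixer's round black pad until the pad is fully down, for about a second. Each jar ends up standing in the slotted rack, its body under the overhanging plate and its handle slid fully home to the closed end of a slot of its own; leave the brush, the clay tube and the white-capped tub (which has no handle) where they are.

Things in the scene. Friction and masses are not known exactly. Their poses are not given: they have to be found in the camera images.
- mixer: fixed blue bench mixer, 130 mm (its x) by 300 mm (its y), top at 50 mm above the table. Origin at the centre of its underside, z up. Along its y: yellow lock at the -y end, dial at y -10 mm, sprung pad at y +95 mm, all at x 0
- dial (a joint): speed dial on a vertical hinge, 0 to 2.4 rad, growing clockwise seen from above. At 0 the white pointer points to the mixer's -x; at 1.30 rad it is at the red mark. Stays where left (friction 0.03 N m). Black skirt 52 mm across, top 60 mm above the table; on it a grip bar 48 mm long, 14 mm thick, 60 to 94 mm above the table, white line on its top from the centre to the pointing end
- dial_grip (a point): point on the dial's axis at a good height to grip the bar, 86 mm above the table; turns with the dial: its x axis runs along the bar, the pointer at the -x end, so at 0 its axes are those of the mixer
- lock (a joint): yellow U-shaped dial lock sliding along the mixer's +y: 0 open, 0.040 m fully over the dial's skirt; stays where it is left (friction 1.5 N). Its two prongs run 52 to 61 mm above the table either side of the skirt, and do not stop the gripper from reaching the dial
- lock_grip (a point): point in the lock's upright yellow tab, 86 mm above the table and 9 mm below the tab's top; the tab is 12 mm thick along the mixer's y, 44 mm wide along its x. Moves with the lock, axes as the mixer; 115 mm from the dial's axis when open, 75 mm when closed
- pad (a joint): sprung round pad, 0 up, 0.012 m fully down; pushing it down takes 2.3 N to start and about 10 N fully, then it meets a hard stop. A resting jar alone pushes it down only some mm
- pad_top (a point): centre of the pad's top face (black rubber, 82 mm across), 82 mm above the table when up, 70 mm when fully down
- rack: fixed rack without a floor: aluminium plate 140 mm (its x) by 267 mm (its y), underside 89 and top 94 mm above the table, on a back wall (inner face at x +64 mm) and two side walls (inner faces at y -127.5 and +127.5 mm); front (-x) open. Three slots 40 mm wide run along x from the front edge (x -70 mm, yellow) to closed ends at x +24 mm. Origin: centre of its underside, z up
- seat0 (a point): place on the table under the closed end of the rack's slot at y -85 mm (rack frame: x +12 mm): a jar's origin lies here when its handle touches the slot's end. Axes as the rack. A jar goes in from the front along +x, its handle in the slot, its body (wider than the slot) under the plate
- seat1 (a point): place on the table under the closed end of the rack's slot at y 0 mm (rack frame: x +12 mm): a jar's origin lies here when its handle touches the slot's end. Axes as the rack. A jar goes in from the front along +x, its handle in the slot, its body (wider than the slot) under the plate
- seat2 (a point): place on the table under the closed end of the rack's slot at y 85 mm (rack frame: x +12 mm): a jar's origin lies here when its handle touches the slot's end. Axes as the rack. A jar goes in from the front along +x, its handle in the slot, its body (wider than the slot) under the plate
- jar_white: glaze jar, white round body 64 mm across and 75 mm tall (grey band near its top), with a plain black lid handle 24 mm across standing centrally on it from 75 to 152 mm above the jar's foot (white ring near the handle's top); about 0.3 kg, most of it in the body; grip the handle. Origin at the centre of the underside, z up the handle. May be absent.
- jar_blue: glaze jar, blue round body 64 mm across and 75 mm tall (grey band near its top), with a plain black lid handle 24 mm across standing centrally on it from 75 to 152 mm above the jar's foot (blue ring near the handle's top); about 0.3 kg, most of it in the body; grip the handle. Origin at the centre of the underside, z up the handle. May be absent.
- jar_orange: glaze jar, orange round body 64 mm across and 75 mm tall (grey band near its top), with a plain black lid handle 24 mm across standing centrally on it from 75 to 152 mm above the jar's foot (orange ring near the handle's top); about 0.3 kg, most of it in the body; grip the handle. Origin at the centre of the underside, z up the handle. May be absent.
- clay_tube: bystander: fired clay tube, hexagonal, 60 mm across, 110 mm tall, standing; origin under its centre
- tub: bystander: pale closed tub with a white cap and no handle, 80 mm across, 100 mm tall; origin under its centre
- glaze_brush: bystander: brush 200 mm long lying along its x axis; origin under its centre
There are look-alikes about, which are no part of the job. There is more than one size of the jar_orange; the job needs the largest.

How it is judged (in metres and radians):
On the way, in this order (a step that is already met when the one before it is completed fails the run):
1. the speed dial points at the red mark (1.30 +- 0.15 rad), the lock still open (value of joint dial between 1.15 and 1.45 rad and value of joint lock below 0.012 m), for 0.2 s.
2. the yellow lock is slid fully over the dial (at least 35 of 40 mm) with the dial at the mark (value of joint dial between 1.15 and 1.45 rad and value of joint lock above 0.035 m), for 0.2 s.
3. the white jar, held in the gripper and upright on the pad, presses the pad fully down for half a second (its foot less than 71.8 mm above the mixer's underside; 82 mm is up, 70 mm fully down) (z of jar_white in the frame of mixer below 0.0718 m and contact force between jar_white and mixer above 3 N and contact force between the fingers and jar_white above 1 N and horizontal distance between jar_white and pad_top below 0.03 m and angle between jar_white's own z axis and vertical below 0.25 rad), for 0.5 s.
4. the blue jar, held in the gripper and upright on the pad, presses the pad fully down for half a second (its foot less than 71.8 mm above the mixer's underside; 82 mm is up, 70 mm fully down) (z of jar_blue in the frame of mixer below 0.0718 m and contact force between jar_blue and mixer above 3 N and contact force between the fingers and jar_blue above 1 N and horizontal distance between jar_blue and pad_top below 0.03 m and angle between jar_blue's own z axis and vertical below 0.25 rad), for 0.5 s.
5. the orange jar, held in the gripper and upright on the pad, presses the pad fully down for half a second (its foot less than 71.8 mm above the mixer's underside; 82 mm is up, 70 mm fully down) (z of jar_orange in the frame of mixer below 0.0718 m and contact force between jar_orange and mixer above 3 N and contact force between the fingers and jar_orange above 1 N and horizontal distance between jar_orange and pad_top below 0.03 m and angle between jar_orange's own z axis and vertical below 0.25 rad), for 0.5 s.
At the end, for the whole second after the job is handed in: the dial at the red mark (1.30 +- 0.15 rad), the lock at least 35 mm over it, and every jar present standing upright and still on the table inside the rack, within 20 mm of the home position (closed end) of one of the three slots, the gripper off everything (all of step 2 and (horizontal distance between jar_white and seat0 below 0.02 m or horizontal distance between jar_white and seat1 below 0.02 m or horizontal distance between jar_white and seat2 below 0.02 m) and height (world z) of each of jar_white, jar_blue, jar_orange below 0.012 m and angle between each of jar_white, jar_blue, jar_orange's own z axis and vertical below 0.15 rad and linear speed of each of jar_white, jar_blue, jar_orange below 0.02 m/s and (horizontal distance between jar_blue and seat0 below 0.02 m or horizontal distance between jar_blue and seat1 below 0.02 m or horizontal distance between jar_blue and seat2 below 0.02 m) and (horizontal distance between jar_orange and seat0 below 0.02 m or horizontal distance between jar_orange and seat1 below 0.02 m or horizontal distance between jar_orange and seat2 below 0.02 m)); the robot touches nothing.
It fails at once if the clay tube is pushed more than 40 mm away (distance of clay_tube from where it was at the start of the episode above 0.04 m).
It fails at once if the tub is pushed more than 40 mm away (distance of tub from where it was at the start of the episode above 0.04 m).
It fails at once if the brush is pushed more than 40 mm away (distance of glaze_brush from where it was at the start of the episode above 0.04 m).
Of jar_white, jar_blue, jar_orange only 2 to 3 are there at a start; the rules pass over those that are not, and their reading is None.
At some moment in a run one of jar_white, jar_blue, jar_orange may be knocked a few centimetres aside while the robot is not near it.
It also fails if it takes over 210 s, if anything falls off the work surface, if the arm or the gripper's body presses on something with over 40 N, if the wrist force passes 120 N, or if a joint passes its speed limit or range.

ROBOT

A 6-joint arm with a two-finger parallel gripper is mounted at the origin on the work surface. World frame = base frame: x ahead of the robot, y to its left, z up, the work surface at z = 0. Lengths are in mm, angles in degrees, forces in N, time in s.
With the tool pointing down it reaches from about 350 to 850 mm from the base axis. Payload 8.1 kg.
Tool frame: the origin (TCP) lies on the centre line of the jaws, within the pads' length; the fingertips stand 14 mm ahead of it and the grasp point (between the pads) lies 5 mm behind it; z points along the fingers, y is the line along which they close (so a half turn about z gives the same grasp; the last joint's range is limited). The gripper opens to 85 mm and grips with 20 to 120 N. Pads are 22 mm wide; open, the fingers measure 114 mm over their backs; the gripper's body (76 mm by 85 mm) begins 54 mm behind the grasp point. The pads swing forward as they close: fully open they stand 13 mm farther back than shut.
Start: joints at [62.831, 7.471, 85.268, -0, 87.261, -4.893], TCP at [227.426, 555.232, 245.292] pointing down, gripper open.
Joint ranges: [-169.43, 169.43], [-51.17, 129.36], [1.28, 143.12], [-76.62, 256.62], [0, 156.53], [-152.29, 152.29]. Speed limits (degrees/s): [136.94, 136.94, 159.86, 180, 180, 180].

INTERFACE

Orientations are given as [roll, pitch, yaw] about the fixed x, y, z axes, in that order (R = Rz(yaw) Ry(pitch) Rx(roll)).
In Python, from bench import sense, snapshot, camera_info, hand_in gives the robot as it stands. The module is installed in compiled form; this text tells all that it offers.
- The arm moves only by the tool apply_moves, never from a script. Its argument "deltas" is a list of rows, each a list of 7 numbers: the shift along the tool's x, y, z scaled (see below), then the turn, a rotation vector about the tool's x, y, z scaled (see below), then the opening, from 0 (shut) to 1 (fully open). In form: [[dx, dy, dz, ax, ay, az, claw], ...]. A call has 1 to 8 rows; each row shifts and turns the commanded pose from where the row before left it, along the tool's axes as they then stand; what a row does not reach is not made up. The controller multiplies each number of a shift by 0.03 m and each number of a turn by 0.08 rad. A row lasts 1/8 s, in which the tool goes at most 62.5 mm and 10.7 degrees, less where a joint would pass 70% of its speed; a pose out of reach is approached as far as the arm can. A call with a number of a shift or a turn outside -1 to 1 is refused whole. A call with a gripper value outside its range is refused whole. The fingers move at their own pace and stop on an object; "grip_force" is the grip in N (left out, the last holds). Time passes only in rows, so rows that do not move let the fingers close. It gives the time, the measured TCP pose, the force, the opening and the grip force at its end, in the units of the state.
- sense(): the state, without advancing time (a new reading comes with each control period).
- snapshot(name): name is "scene" or "top" or "wrist"; returns the picture (400x640x3 uint8, red, green, blue); there is no depth.
- camera_info(name): a dict with "vertical_fov" (degrees; the focal length in pixels is half the picture's height over the tangent of half this angle, whatever the lens; pixels are square), "cx", "cy" (the principal point, pixels), "k1" (the pictures are not rectified: a ray, as slopes to the right and down, at radius r is drawn at 1 + k1 r^2 times it, then the intrinsics apply), "origin" and "rotation" of the camera in the world; the wrist camera has in their place "tool_from_camera" (4x4, takes a point from camera to tool coordinates, whose origin is the TCP and whose axes are the flange's). Camera axes: x right, y up, looking along -z (the intrinsics and any distortion apply to the point x, -y, -z); pixel columns grow to the right and rows downward; lengths in mm; the calibration is good to about 2 mm. A picture is of the moment at which its call begins: read the wrist's pose just before it. camera_info takes no time and is no camera call.
- hand_in(): hands the job in; it is judged then, once.
The state is a dict: "time": time; "joint_pos": joint angles; "qd": joint speeds; "joint_efforts": joint torques, N m; "tool_pos": TCP position; "tcp_rot": TCP orientation; "ft_force": force on the tool from outside, world axes, zero at the start; "wrist_torque": the same for the moment, N m; "finger_gap": finger opening in mm; "grip_force": force on a finger pad.
Only numpy, scipy, OpenCV 4.12 (cv2) and the standard library are available. Lean on these libraries where they do the work, as an engineer would, in place of code of your own. Each camera call takes 0.05 s, during which the arm holds its last target. There are 200 camera calls.

## Working session

There is one attempt and no reset: what is moved stays moved. The work goes in short steps, Python scripts to look and compute and a tool call to move; the robot and the scene stay as the last step left them, time stands still between calls to the robot, and variables do not carry over. Pictures are saved under pics/ and viewed, at most 14 in all, crops included, and the job is handed in when it is done.

Besides the shell and the picture viewer there is one more tool, called by a JSON object that holds its "name" and its "arguments". apply_moves: Moves the arm, as the interface text tells. Its arguments: {"type":"object","properties":{"deltas":{"type":"array"},"grip_force":{"type":"number"}},"required":["deltas"]}

```bash
mkdir -p pics; cat > h.py <<'E'
import numpy as np, cv2
from bench import sense, snapshot, camera_info
from scipy.spatial.transform import Rotation as R
def shot(n,f):
    im=snapshot(n); cv2.imwrite('pics/'+f,im[:,:,::-1]); return im
def cam(n,st=None):
    c=camera_info(n); f=200/np.tan(np.radians(c['vertical_fov'])/2)
    if 'origin' in c: o=np.array(c['origin'],float); r=np.array(c['rotation'],float)
    else:
        T=np.array(c['tool_from_camera'],float); st=st or sense()
        Rt=R.from_euler('xyz',st['tcp_rot'],degrees=True).as_matrix()
        o=np.array(st['tool_pos'])+Rt@T[:3,3]; r=Rt@T[:3,:3]
    return f,c['cx'],c['cy'],c['k1'],o,r
def px2w(C,u,v,z):
    f,cx,cy,k1,o,r=C
    a=np.array([(u-cx)/f,(v-cy)/f]); b=a.copy()
    for _ in range(30): b=a/(1+k1*(b@b))
    d=r@np.array([b[0],-b[1],-1]); return o+d*(z-o[2])/d[2]
def w2px(C,p):
    f,cx,cy,k1,o,r=C
    q=r.T@(np.array(p,float)-o); b=np.array([q[0],-q[1]])/-q[2]; s=1+k1*(b@b)
    return np.array([cx,cy])+f*s*b
E
python3 - <<'E'
from h import *
print(sense())
for n in('scene','top','wrist'):
    print(camera_info(n)); shot(n,n+'0.png')
E
```

```text
{'time': 0.0, 'joint_pos': array([ 6.28301167e+01,  7.51609295e+00,  8.53297685e+01,  8.88164627e-04,
        8.72617639e+01, -4.89401800e+00]), 'qd': array([ 0.04440018,  0.04959143, -0.04631713, -0.05961437, -0.05423913,
       -0.05145916]), 'joint_efforts': array([ 2.65337134e-03, -5.69370353e+01, -5.00577056e+01,  3.15279613e-05,
        1.43038880e-02, -2.56207284e-05]), 'tool_pos': array([227.18100539, 554.75614091, 244.22945608]), 'tcp_rot': array([-1.79892843e+02, -1.00656631e-02,  1.57724082e+02]), 'ft_force': array([-0.64646206, -0.02965373, -1.15242183]), 'wrist_torque': array([ 0.00481077, -0.05926925,  0.01485799]), 'grip_force': 0.0, 'finger_gap': 85.72365636090257}
{'vertical_fov': 51.61599167618962, 'cx': 322.63323067542206, 'cy': 204.28916605462456, 'k1': -0.02881662279459141, 'origin': array([ 974.54624997, -617.08023022,  785.92098743]), 'rotation': array([44.37006524,  0.08411996, 31.06216276])}
{'vertical_fov': 56.945298069833036, 'cx': 320.4560921986978, 'cy': 197.21867694136742, 'k1': -0.07469778951964617, 'origin': array([556.2606684 , -18.99273254, 992.76584605]), 'rotation': array([  4.01037037,  -0.14971035, -88.42874677])}
{'vertical_fov': 71.90015416681422, 'cx': 319.9125738568934, 'cy': 198.61007686959107, 'k1': 0.015558560925621464, 'tool_from_camera': array([[-1.22831073e-03,  9.53322886e-01,  3.01950272e-01,
         7.70083861e+01],
       [ 9.99999175e-01,  1.05733412e-03,  7.29686052e-04,
        -2.14139026e-01],
       [ 3.76364088e-04,  3.01950920e-01, -9.53323398e-01,
        -1.27258534e+02],
       [ 0.00000000e+00,  0.00000000e+00,  0.00000000e+00,
         1.00000000e+00]])}
```

```bash
sed -i "s/r=np.array(c\['rotation'\],float)/r=R.from_euler('xyz',c['rotation'],degrees=True).as_matrix()/" h.py; ls pics
```

```text
scene0.png
top0.png
wrist0.png
```

View pics/top0.png

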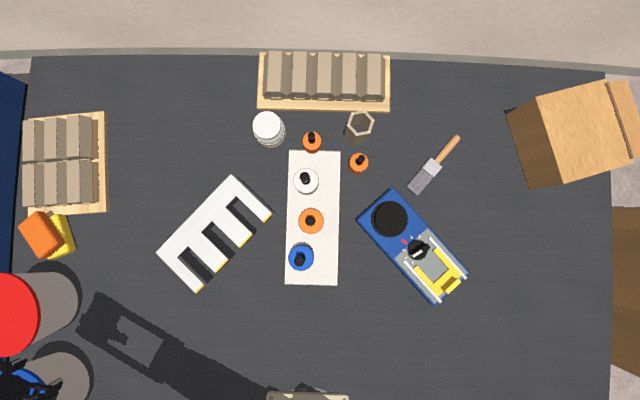

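View pics/scene0.png

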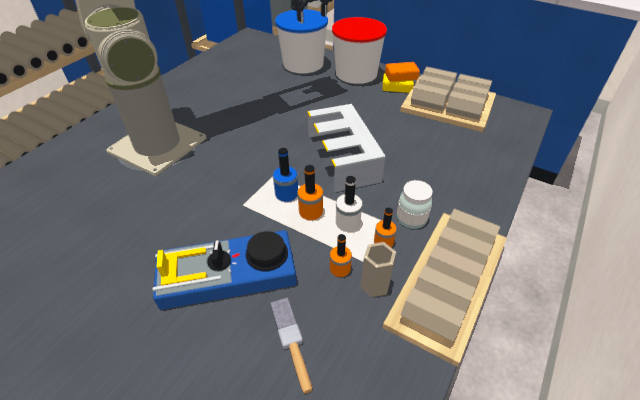

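```bash
python3 - <<'E'
import cv2
a=cv2.imread('pics/top0.png')
c1=cv2.resize(a[125:305,150:285],None,fx=3,fy=3,interpolation=cv2.INTER_CUBIC)
c2=cv2.resize(a[185:310,350:475],None,fx=4,fy=4,interpolation=cv2.INTER_CUBIC)
cv2.imwrite('pics/c1.png',c1); cv2.imwrite('pics/c2.png',c2)
c3=cv2.resize(a[120:285,275:385],None,fx=3.6,fy=3.6,interpolation=cv2.INTER_CUBIC)
import numpy as np
H=600
def pad(i): return cv2.copyMakeBorder(i,0,H-i.shape[0],0,0,cv2.BORDER_CONSTANT)
o=np.hstack([pad(c1),pad(c3)]); print(o.shape); cv2.imwrite('pics/c13.png',o[:,:800])
E
```

```text
(600, 801, 3)
```

View pics/c13.png

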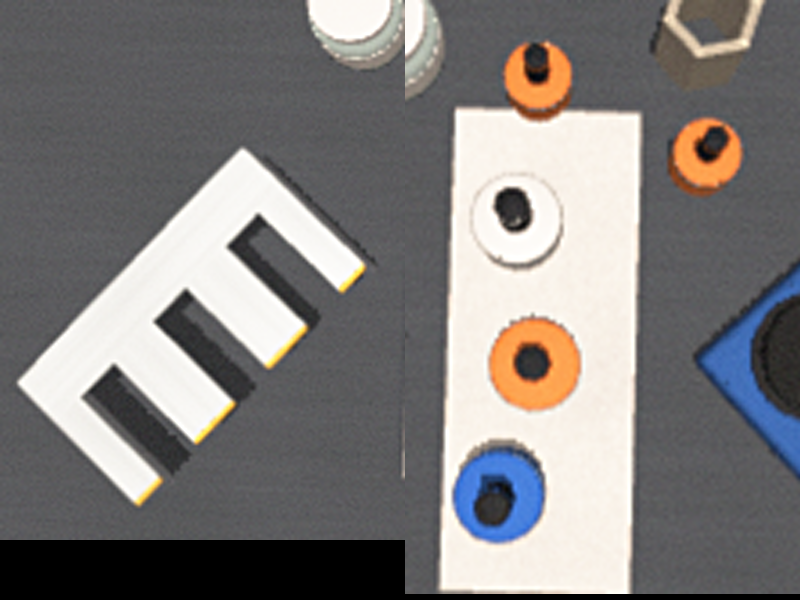

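View pics/c2.png

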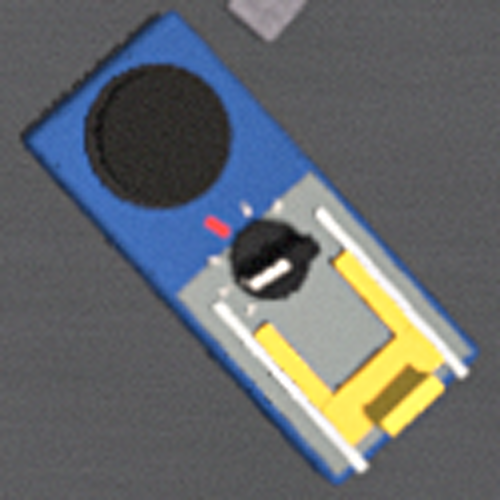

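```bash
cat > est.py <<'E'
from h import *
from scipy.optimize import least_squares
def fitpose(C,pts,px,x0):
    def P(x):
        c,s=np.cos(x[2]),np.sin(x[2]); return [[x[0]+c*p[0]-s*p[1],x[1]+s*p[0]+c*p[1],p[2]] for p in pts]
    r=least_squares(lambda x:np.ravel([w2px(C,p)-q for p,q in zip(P(x),px)]),x0)
    return r.x,np.round(r.fun,1)
E
python3 - <<'E'
from est import *
C=cam('top')
rk=np.array([[242,149],[18,382],[137,503],[364,267]])/3+[150,125]
x,f=fitpose(C,[[70,-133.5,94],[70,133.5,94],[-70,133.5,94],[-70,-133.5,94]],rk,[500,200,.8]); print('rack',x[:2],np.degrees(x[2]),f)
mx=np.array([[38,140],[180,12],[478,350],[335,485],[162,135]])/4+[350,185]
x,f=fitpose(C,[[-65,150,50],[65,150,50],[65,-150,50],[-65,-150,50],[0,95,82]],mx,[500,-200,-.8]); print('mixer',x[:2],np.degrees(x[2]),f)
for n,u,v in [('white',512,198),('orange',531,361),('blue',492,507)]:
    print(n,px2w(C,(u-405)/3.6+275,v/3.6+120,152))
for n,u,v in [('white',517,220),('orange',535,364),('blue',499,495)]:
    print(n,px2w(C,(u-405)/3.6+275,v/3.6+120,75))
print('tub',px2w(C,267,121,100),'tube',px2w(C,360,123,110))
print('oS',px2w(C,311,142,60),px2w(C,359,162,60))
c,s=np.cos(x[2]),np.sin(x[2])
for n,y in [('dial',-10),('pad',95),('lock',-125)]: print(n,x[0]-s*y,x[1]+c*y)
E
```

```text
rack [523.70969845 239.96475513] 47.83624778456523 [ 0.3 -0.3 -0.4  0.3 -0.2  0.3  0.2 -0.3]
mixer [ 502.3030692  -262.91813135] -47.15893431345019 [-3.  -0.6 -0.9 -2.   1.8  1.1  0.5  1.5  1.6 -0.1]
white [665.3641442   17.93904961 152.        ]
orange [561.99187605   2.77548659 152.        ]
blue [469.62887666  24.63812477 152.        ]
white [660.05353674  17.37251128  75.        ]
orange [560.52659976   1.94950701  75.        ]
blue [470.02434115  24.07425382  75.        ]
tub [804.17181985 117.75568642 100.        ] tube [ 802.65698317 -111.23997763  110.        ]
oS [763.05801308   8.52274826  60.        ] [ 714.6690016  -115.68955681   60.        ]
dial 494.9706422092721 -269.7178015195061
pad 571.9611256190025 -198.32126473839864
lock 410.6477318081388 -347.91400847024283
```

```bash
cat > plan.py <<'E'
import sys,json
from h import *
def plan(wps,claw,st=None,vmax=1.0):
    """wps: list of [x,y,z,yaw|None] ; prints rows grouped per <=8"""
    st=st or sense(); p=np.array(st['tool_pos'],float); Rm=R.from_euler('xyz',st['tcp_rot'],degrees=True)
    yaw=st['tcp_rot'][2]; rows=[]
    for w in wps:
        t=np.array(w[:3],float); ty=yaw if w[3] is None else w[3]
        Rt=R.from_euler('xyz',[180,0,ty],degrees=True)
        rv=(Rm.inv()*Rt).as_rotvec()/0.08
        d=(t-p)/30; n=1
        while True:
            ok=[]; 
            for k in range(n):
                Rk=Rm*R.from_rotvec(rv*.08*k/n); ok.append(np.r_[Rk.inv().apply(d/n),rv/n])
            if np.abs(ok).max()<=vmax and np.linalg.norm(rv/n)<=1: break
            n+=1
        rows+=ok; p=t; Rm=Rt; yaw=ty
    for i in range(0,len(rows),8):
        print('['+','.join('['+','.join('%g'%(round(v,2)+0) for v in r)+',%g]'%claw for r in rows[i:i+8])+']')
if __name__=='__main__':
    plan(json.loads(sys.argv[1]),float(sys.argv[2]),vmax=float(sys.argv[3]) if len(sys.argv)>3 else 1.0)
E
python3 plan.py '[[465,-218,250,120]]' 1
```

```text
[[-0.63,-0.77,-0.01,0,0,0.3,1],[-0.65,-0.76,-0.01,0,0,0.3,1],[-0.67,-0.74,-0.01,0,0,0.3,1],[-0.69,-0.72,-0.01,0,0,0.3,1],[-0.71,-0.71,-0.01,0,0,0.3,1],[-0.72,-0.69,-0.01,0,0,0.3,1],[-0.74,-0.67,-0.01,0,0,0.3,1],[-0.76,-0.65,-0.01,0,0,0.3,1]]
[[-0.77,-0.63,-0.01,0,0,0.3,1],[-0.79,-0.62,-0.01,0,0,0.3,1],[-0.8,-0.6,-0.01,0,0,0.3,1],[-0.82,-0.58,-0.01,0,0,0.3,1],[-0.83,-0.56,-0.01,0,0,0.3,1],[-0.84,-0.54,-0.01,0,0,0.3,1],[-0.86,-0.52,-0.01,0,0,0.3,1],[-0.87,-0.49,-0.01,0,0,0.3,1]]
[[-0.88,-0.47,-0.01,0,0,0.3,1],[-0.89,-0.45,-0.01,0,0,0.3,1],[-0.9,-0.43,-0.01,0,0,0.3,1],[-0.91,-0.41,-0.01,0,0,0.3,1],[-0.92,-0.38,-0.01,0,0,0.3,1],[-0.93,-0.36,-0.01,0,0,0.3,1],[-0.94,-0.34,-0.01,0,0,0.3,1],[-0.95,-0.32,-0.01,0,0,0.3,1]]
[[-0.95,-0.29,-0.01,0,0,0.3,1],[-0.96,-0.27,-0.01,0,0,0.3,1],[-0.97,-0.25,-0.01,0,0,0.3,1]]
```

{"name": "apply_moves", "arguments": {"deltas": [[-0.63,-0.77,0,0,0,0.3,1],[-0.65,-0.76,0,0,0,0.3,1],[-0.67,-0.74,0,0,0,0.3,1],[-0.69,-0.72,0,0,0,0.3,1],[-0.71,-0.71,0,0,0,0.3,1],[-0.72,-0.69,0,0,0,0.3,1],[-0.74,-0.67,0,0,0,0.3,1],[-0.76,-0.65,0,0,0,0.3,1]]}}

```text
time: 1.15
tool_pos: [298.3, 325.2, 245.0]
tcp_rot: [-180.0, -0.0, 146.7]
ft_force: [0.6, 0.2, 0.2]
finger_gap: 85.5
grip_force: 0.0
```

{"name": "apply_moves", "arguments": {"deltas": [[-0.77,-0.63,0,0,0,0.3,1],[-0.79,-0.62,0,0,0,0.3,1],[-0.8,-0.6,0,0,0,0.3,1],[-0.82,-0.58,0,0,0,0.3,1],[-0.83,-0.56,0,0,0,0.3,1],[-0.84,-0.54,0,0,0,0.3,1],[-0.86,-0.52,0,0,0,0.3,1],[-0.87,-0.49,0,0,0,0.3,1]]}}

```text
time: 2.15
tool_pos: [369.8, 95.9, 245.2]
tcp_rot: [-180.0, -0.0, 135.7]
ft_force: [0.2, -0.1, 0.8]
finger_gap: 85.6
grip_force: 0.0
```

{"name": "apply_moves", "arguments": {"deltas": [[-0.88,-0.47,0,0,0,0.3,1],[-0.89,-0.45,0,0,0,0.3,1],[-0.9,-0.43,0,0,0,0.3,1],[-0.91,-0.41,0,0,0,0.3,1],[-0.92,-0.38,0,0,0,0.3,1],[-0.93,-0.36,0,0,0,0.3,1],[-0.94,-0.34,0,0,0,0.3,1],[-0.95,-0.32,0,0,0,0.3,1]]}}

```text
time: 3.15
tool_pos: [442.1, -132.4, 245.1]
tcp_rot: [-180.0, -0.0, 124.7]
ft_force: [0.3, 0.2, 0.5]
finger_gap: 85.1
grip_force: 0.0
```

{"name": "apply_moves", "arguments": {"deltas": [[-0.95,-0.29,0,0,0,0.3,1],[-0.96,-0.27,0,0,0,0.3,1],[-0.97,-0.25,0,0,0,0.3,1],[0,0,0,0,0,0,1],[0,0,0,0,0,0,1]]}}

```text
time: 3.78
tool_pos: [468.9, -216.5, 244.9]
tcp_rot: [-180.0, -0.1, 120.6]
ft_force: [0.1, 1.0, -0.5]
finger_gap: 85.5
grip_force: 0.0
```

```bash
python3 - <<'E'
from h import *
s=sense(); print(s['tool_pos'],s['tcp_rot'],s['joint_pos'],s['time'])
shot('wrist','w1.png')
E
```

```text
[ 468.86138043 -216.51290446  244.9112331 ] [-1.79985264e+02 -6.42612984e-02  1.20596830e+02] [-3.04888451e+01 -5.48141663e+00  9.84108120e+01  1.81945137e-02
  8.71339801e+01 -6.10866034e+01] 3.775
```

View pics/w1.png

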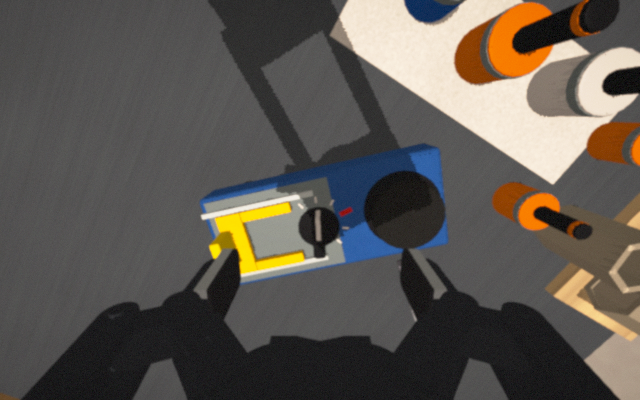

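```bash
python3 - <<'E'
import cv2
a=cv2.imread('pics/w1.png')
cv2.imwrite('pics/w1c.png',cv2.resize(a[140:290,190:450],None,fx=3,fy=3,interpolation=cv2.INTER_CUBIC))
E
```

```text
(no output)
```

View pics/w1c.png

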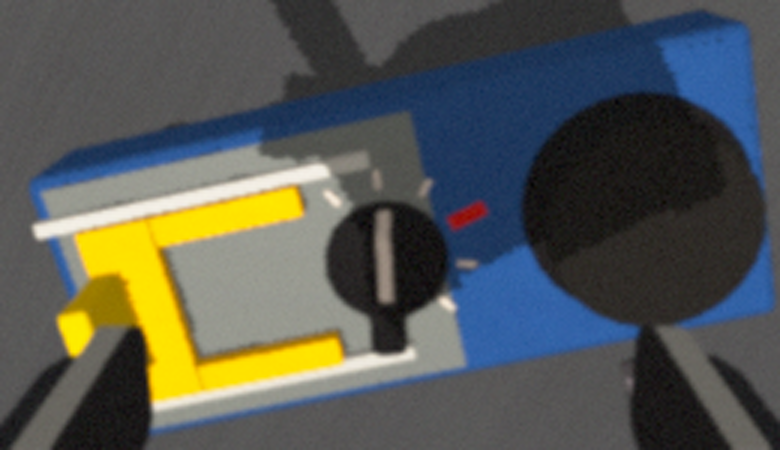

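```bash
python3 - <<'E'
from est import *
s=sense(); C=cam('wrist',s)
q=lambda u,v:np.array([u,v])/3+[190,140]
px=[q(748,38),q(772,305),q(35,188),q(644,209),q(387,259)]
x,f=fitpose(C,[[-65,150,50],[65,150,50],[-65,-150,50],[0,95,82],[0,-10,60]],px,[500,-260,-.82]); print(x[:2],np.degrees(x[2]),f)
a=px2w(C,*q(384,209),94);b=px2w(C,*q(386,303),94); d=a-b; print(a,b,np.linalg.norm(d),np.degrees(np.arctan2(d[1],d[0])))
c,sn=np.cos(x[2]),np.sin(x[2])
for n,y in [('dial',-10),('pad',95),('lock',-125)]: print(n,x[0]-sn*y,x[1]+c*y)
E
```

```text
[ 504.52629747 -262.60602986] -46.21100181382122 [ 0.8 -7.7  3.1  2.7 -7.  -1.   3.9  6.9 -1.1  2. ]
[ 479.02610825 -237.79843752   94.        ] [ 498.42040444 -269.33580232   94.        ] 37.02356146119053 121.58995604718724
dial 497.30736628047896 -269.52607555979176
pad 573.1061437390374 -196.86559568394773
lock 414.2896576353911 -349.1066011380972
```

```bash
python3 - <<'E'
from est import *
s=sense(); C=cam('wrist',s)
q=lambda u,v:np.array([u,v])/3+[190,140]
px=[q(748,38),q(772,305),q(35,188),q(387,259),q(386,279)]
x,f=fitpose(C,[[-65,150,50],[65,150,50],[-65,-150,50],[0,-10,60],[0,-10,94]],px,[500,-260,-.82]); print(x[:2],np.degrees(x[2]),f)
for n,u,v,z in [('c1',748,38,50),('c2',772,305,50),('c3',35,188,50),('barc',386,279,94),('skirt',387,259,60),('red',468,215,50),('pad',644,209,82),('pad',644,209,62),('tab',85,330,95),('bar_end2',388,350,94),('ptr',384,209,94)]: print(n,px2w(C,*q(u,v),z))
c,sn=np.cos(x[2]),np.sin(x[2])
for n,y in [('dial',-10),('pad',95),('lock',-125)]: print(n,x[0]-sn*y,x[1]+c*y)
a=px2w(C,*q(384,209),94);b=px2w(C,*q(388,345),94)-a;print(np.linalg.norm(b),np.degrees(np.arctan2(-b[1],-b[0])))
E
```

```text
[ 505.19265744 -261.57795973] -47.006694643982975 [ 2.8 -6.6  3.4  3.9 -6.1 -3.2 -0.2  1.5  0.   7.1]
c1 [ 572.49543992 -119.35000091   50.        ]
c2 [ 652.00703194 -204.74402684   50.        ]
c3 [ 359.14002195 -316.36343919   50.        ]
barc [ 493.49443096 -260.96779154   94.        ]
skirt [ 497.10760793 -266.58463377   60.        ]
red [ 518.16272851 -236.18940606   50.        ]
pad [ 564.4946819  -192.33815493   82.        ]
pad [ 573.77680659 -195.23391674   62.        ]
tab [ 407.16849905 -335.38096702   95.        ]
bar_end2 [ 508.99126841 -285.80348335   94.        ]
ptr [ 479.02610825 -237.79843752   94.        ]
dial 497.8783236049688 -268.39708874845206
pad 574.6788288993896 -196.79623409907208
lock 413.76348447298403 -346.8170724120587
54.47542031718483 122.02895271972932
```

```bash
python3 - <<'E'
from est import *
s=sense(); C=cam('wrist',s); print(C)
print('orange',w2px(C,[561,2.5,152]),w2px(C,[561,2.5,75]),'white',w2px(C,[661,18,75]))
T=cam('top')
im=cv2.imread('pics/w1.png')[:,:,::-1].astype(int); tp=cv2.imread('pics/top0.png')[:,:,::-1].astype(int)
# red mark in both
for nm,a,Cc in(('w',im,C),('t',tp,T)):
    m=(a[:,:,0]>150)&(a[:,:,1]<90)&(a[:,:,2]<90)
    ys,xs=np.nonzero(m); k=(xs>320)&(xs<430)&(ys>180)&(ys<260); u,v=xs[k].mean(),ys[k].mean(); print(nm,k.sum(),u,v,px2w(Cc,u,v,50))
    m=(a[:,:,0]>200)&(a[:,:,1]>150)&(a[:,:,2]<80); ys,xs=np.nonzero(m); k=(xs>190)&(ys>190)&(ys<310)
    pts=np.c_[xs[k],ys[k]]; 
    for p in (pts[pts[:,0].argmin()],pts[pts[:,0].argmax()],pts[pts[:,1].argmin()],pts[pts[:,1].argmax()]): print('  y',p,px2w(Cc,*p,61))
E
```

```text
(np.float64(275.7813838877099), 319.9125738568934, 198.61007686959107, 0.015558560925621464, array([ 429.71713261, -150.29135064,  372.40236768]), array([[ 8.61089325e-01, -4.84800603e-01, -1.53276058e-01],
       [ 5.08453706e-01,  8.21067805e-01,  2.59465776e-01],
       [ 6.08720253e-05, -3.01356990e-01,  9.53511385e-01]]))
orange [602.05650095   8.9178245 ] [521.73341588  38.36197847] white [610.57837707  80.51155228]
w 0 nan nan [nan nan nan]
  y [209 246] [ 392.09976574 -358.8445844    61.        ]
  y [303 256] [ 500.0900884  -311.56408033   61.        ]
  y [286 202] [ 447.21533135 -259.16081193   61.        ]
  y [241 273] [ 443.25564001 -373.57416127   61.        ]
t 6 403.8333333333333 241.0 [ 516.1619175  -235.71557749   50.        ]
  y [197 291] [376.22788571 284.85123714  61.        ]
  y [455 277] [ 428.61509872 -365.70711736   61.        ]
  y [308 210] [588.39429276  10.94098351  61.        ]
  y [197 291] [376.22788571 284.85123714  61.        ]<stdin>:9: RuntimeWarning: Mean of empty slice.
  ret = ret.dtype.type(ret / rcount)
```

```bash
python3 plan.py '[[498,-268.2,140,122],[498,-268.2,82,122]]' 0.5
```

```text
[[-0.5,-0.01,0.88,0,0,-0.07,0.5],[-0.5,-0.02,0.88,0,0,-0.07,0.5],[-0.5,-0.02,0.88,0,0,-0.07,0.5],[-0.5,-0.02,0.88,0,0,-0.07,0.5],[0,0,0.97,0,0,0,0.5],[0,0,0.97,0,0,0,0.5]]
```

{"name": "apply_moves", "arguments": {"deltas": [[-0.5,-0.01,0.88,0,0,-0.07,0.5],[-0.5,-0.02,0.88,0,0,-0.07,0.5],[-0.5,-0.02,0.88,0,0,-0.07,0.5],[-0.5,-0.02,0.88,0,0,-0.07,0.5],[0,0,0,0,0,0,0.5],[0,0,0,0,0,0,0.5]], "grip_force": 30}}

```text
time: 4.58
tool_pos: [498.6, -268.8, 140.7]
tcp_rot: [180.0, 0.0, 121.9]
ft_force: [-0.3, 0.2, 0.1]
finger_gap: 42.5
grip_force: 0.0
```

```bash
python3 - <<'E'
from h import *
s=sense(); print(s['tool_pos'],s['tcp_rot'],s['finger_gap'])
im=shot('wrist','w2.png')
C=cam('wrist',s); print(w2px(C,[498,-268.2,94]),w2px(C,[498,-268.2,60]))
E
```

```text
[ 498.60651475 -268.82443571  140.70245617] [1.79975882e+02 2.49868994e-02 1.21914883e+02] 42.47282878302432
[319.93859373 227.72683271] [319.91133753 210.63693863]
```

View pics/w2.png

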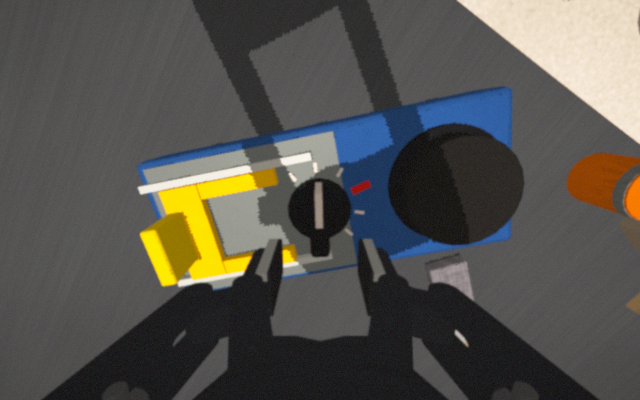

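{"name": "apply_moves", "arguments": {"deltas": [[0.02,0,0.97,0,0,0,0.5],[0.02,0,0.97,0,0,0,0.5],[0,0,0,0,0,0,0],[0,0,0,0,0,0,0],[0,0,0,0,0,0,0],[0,0,0,0,0,0,0]], "grip_force": 30}}

```text
time: 5.38
tool_pos: [497.9, -268.6, 82.8]
tcp_rot: [180.0, 0.0, 121.9]
ft_force: [-5.7, 2.9, 3.0]
finger_gap: 13.3
grip_force: 35.2
```

{"name": "apply_moves", "arguments": {"deltas": [[0,0,0,0,0,0.8,0],[0,0,0,0,0,0.8,0],[0,0,0,0,0,0.8,0],[0,0,0,0,0,0.8,0],[0,0,0,0,0,0.8,0],[0,0,0,0,0,0.8,0],[0,0,0,0,0,0.8,0],[0,0,0,0,0,0.8,0]]}}

```text
time: 6.38
tool_pos: [497.9, -268.6, 82.8]
tcp_rot: [180.0, 0.0, 92.4]
ft_force: [-5.9, 2.4, 1.7]
finger_gap: 13.2
grip_force: 35.2
```

{"name": "apply_moves", "arguments": {"deltas": [[0,0,0,0,0,0.8,0],[0,0,0,0,0,0.8,0],[0,0,0,0,0,0.8,0],[0,0,0,0,0,0.8,0],[0,0,0,0,0,0.8,0],[0,0,0,0,0,0.8,0],[0,0,0,0,0,0.8,0],[0,0,0,0,0,0.8,0]]}}

```text
time: 7.38
tool_pos: [497.9, -268.6, 82.8]
tcp_rot: [180.0, 0.0, 63.1]
ft_force: [-4.5, 1.6, 1.7]
finger_gap: 13.4
grip_force: 35.2
```

{"name": "apply_moves", "arguments": {"deltas": [[0,0,0,0,0,0.8,0],[0,0,0,0,0,0.25,0],[0,0,0,0,0,0,0],[0,0,0,0,0,0,0]]}}

```text
time: 7.88
tool_pos: [497.9, -268.6, 82.8]
tcp_rot: [180.0, 0.0, 58.4]
ft_force: [-4.8, 2.1, 3.4]
finger_gap: 13.6
grip_force: 35.1
```

{"name": "apply_moves", "arguments": {"deltas": [[0,0,0,0,0,0,0.5],[0,0,0,0,0,0,0.5],[0,0,-1,0,0,0,0.5],[0,0,-1,0,0,0,0.5],[0,0,-0.5,0,0,0,0.5]]}}

```text
time: 8.5
tool_pos: [499.0, -269.3, 159.1]
tcp_rot: [179.8, 0.0, 58.4]
ft_force: [0.4, -0.7, -0.1]
finger_gap: 42.7
grip_force: 0.0
```

```bash
python3 plan.py '[[380.7,-377.4,150,43],[380.7,-377.4,84,43]]' 0; python3 - <<'E'
from h import *
s=sense();C=cam('wrist',s);im=shot('wrist','w3.png');print(s['tool_pos'],w2px(C,[497.5,-268.3,94]),w2px(C,[414,-346.5,95]))
E
```

```text
[[-0.86,-0.24,0.05,0.01,0,0.56,0],[-0.87,-0.21,0.05,0.01,0,0.56,0],[-0.87,-0.17,0.05,0.01,0,0.56,0],[-0.88,-0.13,0.05,0.01,0,0.56,0],[-0.89,-0.09,0.05,0.01,0,0.56,0],[-0.89,-0.05,0.05,0.01,0,0.56,0],[0,0,0.73,0,0,0,0],[0,0,0.73,0,0,0,0]]
[[0,0,0.73,0,0,0,0]]
[ 498.95552154 -269.26252694  159.06038482] [317.06184976 218.95532489] [282.63519432 338.80611388]
```

View pics/w3.png

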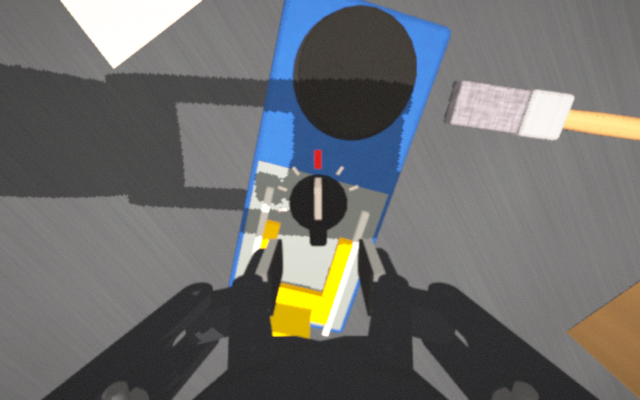

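{"name": "apply_moves", "arguments": {"deltas": [[-0.86,-0.24,0.05,0,0,0.56,0],[-0.87,-0.21,0.05,0,0,0.56,0],[-0.87,-0.17,0.05,0,0,0.56,0],[-0.88,-0.13,0.05,0,0,0.56,0],[-0.89,-0.09,0.05,0,0,0.56,0],[-0.89,-0.05,0.05,0,0,0.56,0],[0,0,0,0,0,0,0],[0,0,0,0,0,0,0]]}}

```text
time: 9.55
tool_pos: [379.3, -376.2, 147.0]
tcp_rot: [-180.0, -0.0, 43.0]
ft_force: [0.0, 0.0, -0.8]
finger_gap: 0.0
grip_force: 0.0
```

{"name": "apply_moves", "arguments": {"deltas": [[0,0,0.73,0,0,0,0],[0,0,0.73,0,0,0,0],[0,0,0.73,0,0,0,0],[0.5,0,0,0,0,0,0],[0,0,0,0,0,0,0]]}}

```text
time: 10.18
tool_pos: [391.8, -365.4, 82.6]
tcp_rot: [180.0, -0.0, 43.1]
ft_force: [0.6, -1.1, 0.3]
finger_gap: 0.1
grip_force: 0.0
```

```bash
python3 plan.py '[[426.2,-335.1,84,43]]' 0 0.4
```

```text
[[0.38,0.01,-0.01,0,0,0.01,0],[0.38,0.01,-0.01,0,0,0.01,0],[0.38,0.01,-0.01,0,0,0.01,0],[0.38,0.01,-0.01,0,0,0.01,0]]
```

{"name": "apply_moves", "arguments": {"deltas": [[0.38,0,0,0,0,0,0],[0.38,0,0,0,0,0,0],[0.38,0,0,0,0,0,0],[0.38,0,0,0,0,0,0]]}}

```text
time: 10.68
tool_pos: [424.2, -335.0, 82.1]
tcp_rot: [180.0, 0.0, 43.0]
ft_force: [-1.1, -1.3, 1.0]
finger_gap: 0.0
grip_force: 0.9
```

{"name": "apply_moves", "arguments": {"deltas": [[0.1,0,0,0,0,0,0],[0,0,0,0,0,0,0]]}}

```text
time: 10.92
tool_pos: [425.8, -332.8, 81.5]
tcp_rot: [-180.0, -0.0, 43.0]
ft_force: [0.0, -0.4, 0.3]
finger_gap: -0.1
grip_force: 0.0
```

{"name": "apply_moves", "arguments": {"deltas": [[0.07,0,0,0,0,0,0],[0,0,0,0,0,0,0]]}}

```text
time: 11.18
tool_pos: [427.0, -331.8, 81.5]
tcp_rot: [-180.0, -0.0, 43.0]
ft_force: [0.6, -0.1, -0.3]
finger_gap: 0.0
grip_force: 0.1
```

{"name": "apply_moves", "arguments": {"deltas": [[0.07,0,0,0,0,0,0],[0,0,0,0,0,0,0]]}}

```text
time: 11.42
tool_pos: [428.6, -330.3, 81.6]
tcp_rot: [-180.0, 0.0, 43.0]
ft_force: [-1.2, -0.8, -0.4]
finger_gap: 0.2
grip_force: 0.5
```

{"name": "apply_moves", "arguments": {"deltas": [[0.07,0,0,0,0,0,0],[0,0,0,0,0,0,0]]}}

```text
time: 11.68
tool_pos: [429.2, -329.8, 81.6]
tcp_rot: [-180.0, 0.1, 43.0]
ft_force: [-7.1, -5.2, 0.0]
finger_gap: 0.1
grip_force: 4.2
```

{"name": "apply_moves", "arguments": {"deltas": [[0.04,0,0,0,0,0,0],[0,0,0,0,0,0,0]]}}

```text
time: 11.92
tool_pos: [429.3, -329.7, 81.7]
tcp_rot: [-180.0, 0.2, 43.0]
ft_force: [-11.3, -7.2, 0.6]
finger_gap: -0.2
grip_force: 6.9
```

```bash
cat > jars.py <<'E'
from h import *
def jars(save=None,box=(250,125,350,300)):
    im=snapshot('top'); C=cam('top')
    if save: cv2.imwrite('pics/'+save,im[:,:,::-1])
    m=(im.max(2)<70).astype(np.uint8)
    if box:
        z=np.zeros_like(m); z[box[1]:box[3],box[0]:box[2]]=1; m&=z
    n,l,st,ce=cv2.connectedComponentsWithStats(m)
    for i in range(1,n):
        if 25<st[i,4]<400:
            x0,y0,w,h,a=st[i]; ring=im[max(0,y0-4):y0+h+4,max(0,x0-4):x0+w+4].reshape(-1,3); ring=ring[ring.max(1)>120]
            print(ce[i].round(1),a,(w,h),np.median(ring,0) if len(ring) else None,px2w(C,*ce[i],113)[:2].round(1))
    hsv=cv2.cvtColor(im,cv2.COLOR_RGB2HSV)
    for nm,lo,hi in(('orange',(8,150,120),(20,255,255)),('blue',(105,150,120),(120,255,255))):
        k=cv2.inRange(hsv,lo,hi)
        if box:
            k[:,:box[0]]=0;k[:,box[2]+20:]=0;k[:box[1]]=0;k[box[3]:]=0
        n,l,st,ce=cv2.connectedComponentsWithStats(k)
        for i in range(1,n):
            if st[i,4]>100: 
                x0,y0,w,h,a=st[i]; print(nm,st[i],px2w(C,x0+w/2-.5,y0+h/2-.5,73)[:2].round(1))
if __name__=='__main__': jars()
E
python3 jars.py; python3 plan.py '[[422,-336.5,82,47.8],[422,-336.5,260,47.8],[662.5,17.7,260,47.8]]' 1
```

```text
[311.  137.1] 45 (np.int32(6), np.int32(11)) [255. 163.  78.] [763.5   7.3]
[304.5 177.4] 70 (np.int32(10), np.int32(11)) [254. 252. 248.] [664.7  19.9]
[309.8 220.3] 59 (np.int32(9), np.int32(9)) [254. 170.  84.] [562.2   4.3]
[252.5 229. ] 39 (np.int32(7), np.int32(11)) [252. 250. 217.] [537.5 140.3]
[299.4 259.5] 85 (np.int32(10), np.int32(12)) [ 75.  133.5 228. ] [468.8  26.1]
orange [303 132  18  21 232] [760.2   6.9]
orange [349 153  19  21 242] [ 709.8 -111.9]
orange [299 209  24  24 399] [562.    3.6]
blue [357 208  13  27 186] [ 564.3 -127.3]
blue [289 245  24  25 357] [471.   25.7]
[[-0.17,0,0,-0.01,0.02,-0.53,1],[-0.16,-0.01,-0.01,-0.01,0.02,-0.53,1],[0,0,-0.99,0,0,0,1],[0,0,-0.99,0,0,0,1],[0,0,-0.99,0,0,0,1],[0,0,-0.99,0,0,0,1],[0,0,-0.99,0,0,0,1],[0,0,-0.99,0,0,0,1]]
[[0.94,-0.13,0,0,0,0,1],[0.94,-0.13,0,0,0,0,1],[0.94,-0.13,0,0,0,0,1],[0.94,-0.13,0,0,0,0,1],[0.94,-0.13,0,0,0,0,1],[0.94,-0.13,0,0,0,0,1],[0.94,-0.13,0,0,0,0,1],[0.94,-0.13,0,0,0,0,1]]
[[0.94,-0.13,0,0,0,0,1],[0.94,-0.13,0,0,0,0,1],[0.94,-0.13,0,0,0,0,1],[0.94,-0.13,0,0,0,0,1],[0.94,-0.13,0,0,0,0,1],[0.94,-0.13,0,0,0,0,1],[0.94,-0.13,0,0,0,0,1]]
```

{"name": "apply_moves", "arguments": {"deltas": [[-0.17,0,0,0,0,-0.53,0],[-0.16,0,0,0,0,-0.53,0],[0,0,-1,0,0,0,0.3],[0,0,-1,0,0,0,1],[0,0,-1,0,0,0,1],[0,0,-1,0,0,0,1],[0,0,-1,0,0,0,1],[0,0,-1,0,0,0,1]]}}

```text
time: 12.98
tool_pos: [424.3, -334.9, 263.0]
tcp_rot: [180.0, -0.0, 47.9]
ft_force: [0.6, 0.4, -0.3]
finger_gap: 85.6
grip_force: 0.0
```

{"name": "apply_moves", "arguments": {"deltas": [[0.94,-0.13,0,0,0,0,1],[0.94,-0.13,0,0,0,0,1],[0.94,-0.13,0,0,0,0,1],[0.94,-0.13,0,0,0,0,1],[0.94,-0.13,0,0,0,0,1],[0.94,-0.13,0,0,0,0,1],[0.94,-0.13,0,0,0,0,1],[0.94,-0.13,0,0,0,0,1]]}}

```text
time: 13.98
tool_pos: [553.0, -145.8, 262.0]
tcp_rot: [180.0, -0.0, 47.9]
ft_force: [-0.1, 0.2, 0.9]
finger_gap: 85.3
grip_force: 0.0
```

{"name": "apply_moves", "arguments": {"deltas": [[0.94,-0.13,0,0,0,0,1],[0.94,-0.13,0,0,0,0,1],[0.94,-0.13,0,0,0,0,1],[0.94,-0.13,0,0,0,0,1],[0.94,-0.13,0,0,0,0,1],[0.94,-0.13,0,0,0,0,1],[0.94,-0.13,0,0,0,0,1],[0,0,0,0,0,0,1]]}}

```text
time: 14.98
tool_pos: [665.1, 19.8, 261.4]
tcp_rot: [-180.0, -0.0, 48.0]
ft_force: [0.4, 0.3, 0.1]
finger_gap: 85.1
grip_force: 0.0
```

```bash
python3 - <<'E'
from h import *
s=sense(); print(s['tool_pos'],s['tcp_rot'],s['time'])
C=cam('wrist',s); im=shot('wrist','w4.png')
print(w2px(C,[662.5,18,152]),w2px(C,[662.5,18,75]))
E
python3 plan.py '[[662.5,18,127,47.8]]' 1
```

```text
[665.13918117  19.82028008 261.42273349] [-1.79970672e+02 -2.80764949e-02  4.79907060e+01] 14.975
[318.9193698  204.12422522] [319.123873   183.10459197]
[[-0.01,-0.01,0.9,0,0,0.01,1],[-0.01,-0.01,0.9,0,0,0.01,1],[-0.01,-0.01,0.9,0,0,0.01,1],[-0.01,-0.01,0.9,0,0,0.01,1],[-0.01,-0.01,0.9,0,0,0.01,1]]
```

View pics/w4.png

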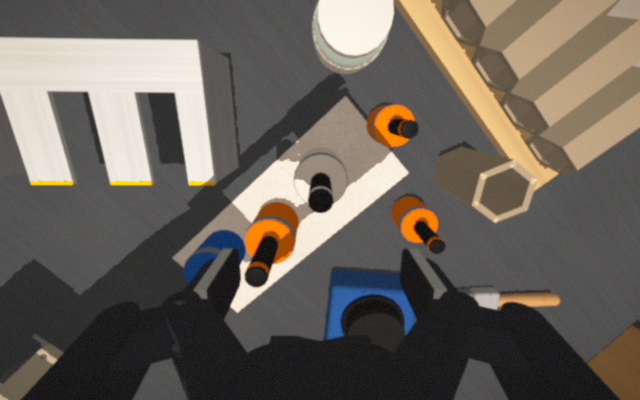

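{"name": "apply_moves", "arguments": {"deltas": [[-0.02,0,0.9,0,0,0,1],[-0.02,0,0.9,0,0,0,1],[-0.01,0,0.9,0,0,0,1],[-0.01,0,0.9,0,0,0,1],[-0.01,0,0.9,0,0,0,1],[0,0,0,0,0,0,1],[0,0,0,0,0,0,0],[0,0,0,0,0,0,0]], "grip_force": 80}}

```text
time: 16.02
tool_pos: [664.3, 16.0, 129.0]
tcp_rot: [179.9, -0.1, 47.8]
ft_force: [0.4, -0.2, 0.8]
finger_gap: 52.0
grip_force: 0.0
```

{"name": "apply_moves", "arguments": {"deltas": [[0,0,0,0,0,0,0],[0,0,0,0,0,0,0],[0,0,0,0,0,0,0],[0,0,-0.3,0,0,0,0],[0,0,0,0,0,0,0]]}}

```text
time: 16.65
tool_pos: [663.4, 16.2, 136.3]
tcp_rot: [180.0, -0.0, 47.9]
ft_force: [0.4, -0.6, -4.1]
finger_gap: 22.2
grip_force: 78.5
```

```bash
python3 - <<'E'
from est import *
st={'tool_pos':[665.139,19.82,261.42],'tcp_rot':[-179.97,-.028,47.99]}
C=cam('wrist',st)
px=[[30,184.5],[73,184.5],[110,184.5],[151,184.5],[189,184.5],[214,184.5]]
x,f=fitpose(C,[[-70,y,94] for y in(65,20,-20,-65,-105,-133.5)],px,[523,240,.83]); print('rack wrist',x[:2],np.degrees(x[2]),f)
E
python3 plan.py '[[663,18,290,47.8],[575,-196.7,290,47.8],[575,-196.7,215,47.8]]' 0 0.8
```

```text
rack wrist [526.90359397 238.88792307] 48.006680172369286 [-0.   0.  -0.5  0.  -0.   0.   0.6  0.  -0.6 -0.   0.5 -0. ]
[[0.01,-0.01,-0.73,0,0,0,0],[0.01,-0.01,-0.73,0,0,0,0],[0.01,-0.01,-0.73,0,0,0,0],[0.01,-0.01,-0.73,0,0,0,0],[0.01,-0.01,-0.73,0,0,0,0],[0.01,-0.01,-0.73,0,0,0,0],[0.01,-0.01,-0.73,0,0,0,0],[-0.73,0.26,0,0,0,0,0]]
[[-0.73,0.26,0,0,0,0,0],[-0.73,0.26,0,0,0,0,0],[-0.73,0.26,0,0,0,0,0],[-0.73,0.26,0,0,0,0,0],[-0.73,0.26,0,0,0,0,0],[-0.73,0.26,0,0,0,0,0],[-0.73,0.26,0,0,0,0,0],[-0.73,0.26,0,0,0,0,0]]
[[-0.73,0.26,0,0,0,0,0],[0,0,0.62,0,0,0,0],[0,0,0.62,0,0,0,0],[0,0,0.62,0,0,0,0],[0,0,0.62,0,0,0,0]]
```

{"name": "apply_moves", "arguments": {"deltas": [[0,0,-0.73,0,0,0,0],[0,0,-0.73,0,0,0,0],[0,0,-0.73,0,0,0,0],[0,0,-0.73,0,0,0,0],[0,0,-0.73,0,0,0,0],[0,0,-0.73,0,0,0,0],[0,0,-0.73,0,0,0,0],[-0.73,0.26,0,0,0,0,0]]}}

```text
time: 17.65
tool_pos: [655.7, -4.5, 293.6]
tcp_rot: [179.7, -0.2, 48.0]
ft_force: [0.2, -0.4, -3.4]
finger_gap: 22.2
grip_force: 78.9
```

{"name": "apply_moves", "arguments": {"deltas": [[-0.73,0.26,0,0,0,0,0],[-0.73,0.26,0,0,0,0,0],[-0.73,0.26,0,0,0,0,0],[-0.73,0.26,0,0,0,0,0],[-0.73,0.26,0,0,0,0,0],[-0.73,0.26,0,0,0,0,0],[-0.73,0.26,0,0,0,0,0],[-0.73,0.26,0,0,0,0,0]]}}

```text
time: 18.65
tool_pos: [582.2, -178.4, 289.1]
tcp_rot: [180.0, -0.0, 47.8]
ft_force: [-0.1, -0.8, -4.1]
finger_gap: 22.1
grip_force: 78.9
```

{"name": "apply_moves", "arguments": {"deltas": [[-0.73,0.26,0,0,0,0,0],[0,0,0.62,0,0,0,0],[0,0,0.62,0,0,0,0],[0,0,0.62,0,0,0,0],[0,0,0.62,0,0,0,0],[0,0,0,0,0,0,0]]}}

```text
time: 19.4
tool_pos: [573.0, -197.5, 212.0]
tcp_rot: [-179.8, 0.1, 47.9]
ft_force: [0.1, 0.2, -4.1]
finger_gap: 22.5
grip_force: 79.0
```

```bash
python3 - <<'E'
from h import *
s=sense(); print(s['tool_pos'],s['time'],s['ft_force'],s['finger_gap'])
shot('scene','s2.png')
a=cv2.imread('pics/s2.png'); cv2.imwrite('pics/s2c.png',cv2.resize(a[90:320,130:480],None,fx=2,fy=2))
E
```

```text
[ 573.00969767 -197.54176894  211.9578459 ] 19.4 [ 0.11166351  0.20987957 -4.08786564] 22.549008227734657
```

View pics/s2c.png

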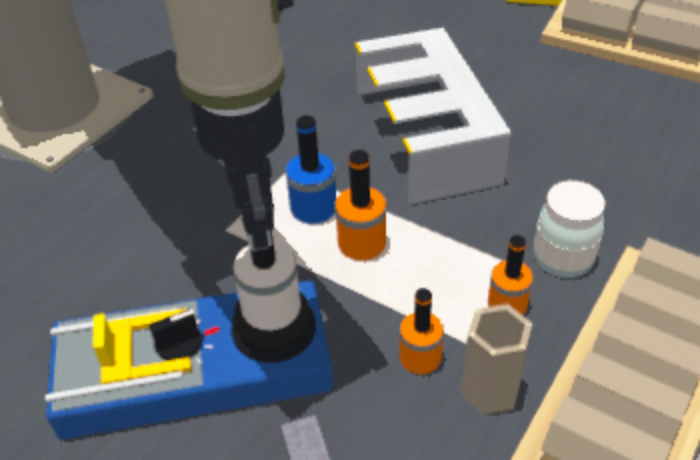

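{"name": "apply_moves", "arguments": {"deltas": [[0,0,0.2,0,0,0,0],[0,0,0.2,0,0,0,0],[0,0,0.1,0,0,0,0],[0,0,0,0,0,0,0]]}}

```text
time: 19.95
tool_pos: [574.8, -198.8, 200.8]
tcp_rot: [179.9, -0.0, 47.9]
ft_force: [2.0, -0.6, 4.8]
finger_gap: 22.2
grip_force: 79.7
```

{"name": "apply_moves", "arguments": {"deltas": [[0,0,0.08,0,0,0,0],[0,0,0,0,0,0,0]]}}

```text
time: 20.2
tool_pos: [574.7, -198.8, 198.3]
tcp_rot: [179.9, -0.0, 47.8]
ft_force: [0.9, -0.8, 6.7]
finger_gap: 22.0
grip_force: 79.9
```

{"name": "apply_moves", "arguments": {"deltas": [[0,0,0.06,0,0,0,0],[0,0,0,0,0,0,0]]}}

```text
time: 20.45
tool_pos: [575.0, -198.8, 197.8]
tcp_rot: [179.8, -0.1, 47.9]
ft_force: [-0.7, 1.1, 11.1]
finger_gap: 22.1
grip_force: 80.9
```

{"name": "apply_moves", "arguments": {"deltas": [[0,0,0.05,0,0,0,0],[0,0,0,0,0,0,0]]}}

```text
time: 20.7
tool_pos: [575.3, -198.9, 197.8]
tcp_rot: [179.8, -0.1, 47.9]
ft_force: [-3.4, 1.9, 19.7]
finger_gap: 22.4
grip_force: 81.8
```

{"name": "apply_moves", "arguments": {"deltas": [[0,0,0,0,0,0,0],[0,0,0,0,0,0,0],[0,0,0,0,0,0,0],[0,0,0,0,0,0,0],[0,0,0,0,0,0,0],[0,0,0,0,0,0,0],[0,0,0,0,0,0,0],[0,0,0,0,0,0,0]]}}

```text
time: 21.7
tool_pos: [575.3, -198.9, 197.8]
tcp_rot: [179.8, -0.1, 47.9]
ft_force: [-3.6, 1.2, 19.0]
finger_gap: 22.3
grip_force: 81.8
```

```bash
python3 - <<'E'
import numpy as np
from plan import plan
o=np.array([525.3,239.4]);a=np.radians(47.9)
x=np.array([np.cos(a),np.sin(a)]);y=np.array([-x[1],x[0]])
for i,k in enumerate((-85,0,85)):
    s=o+12*x+k*y; e=s-130*x; print(i,s,e)
s=o+12*x+85*y;e=s-130*x
plan([[575.2,-198.9,280,47.9],[e[0],e[1],280,47.9]],0,vmax=.9)
E
```

```text
0 [596.41306591 191.31744748] [509.25760545  94.86058815]
1 [533.34511943 248.30371009] [446.18965896 151.84685076]
2 [470.27717294 305.2899727 ] [383.12171248 208.83311338]
[[0,0,-0.69,0.01,0,0,0],[0,0,-0.69,0.01,0,0,0],[0,0,-0.69,0.01,0,0,0],[0,0,-0.69,0.01,0,0,0],[0.36,-0.87,0,0,0,0,0],[0.36,-0.87,0,0,0,0,0],[0.36,-0.87,0,0,0,0,0],[0.36,-0.87,0,0,0,0,0]]
[[0.36,-0.87,0,0,0,0,0],[0.36,-0.87,0,0,0,0,0],[0.36,-0.87,0,0,0,0,0],[0.36,-0.87,0,0,0,0,0],[0.36,-0.87,0,0,0,0,0],[0.36,-0.87,0,0,0,0,0],[0.36,-0.87,0,0,0,0,0],[0.36,-0.87,0,0,0,0,0]]
[[0.36,-0.87,0,0,0,0,0],[0.36,-0.87,0,0,0,0,0],[0.36,-0.87,0,0,0,0,0],[0.36,-0.87,0,0,0,0,0]]
```

{"name": "apply_moves", "arguments": {"deltas": [[0,0,-0.7,0,0,0,0],[0,0,-0.7,0,0,0,0],[0,0,-0.7,0,0,0,0],[0,0,-0.7,0,0,0,0],[0,0,-0.7,0,0,0,0],[0,0,-0.7,0,0,0,0],[0,0,0,0,0,0,0]]}}

```text
time: 22.58
tool_pos: [575.0, -198.9, 323.0]
tcp_rot: [179.8, -0.1, 47.9]
ft_force: [0.4, 0.9, -4.5]
finger_gap: 22.2
grip_force: 79.1
```

{"name": "apply_moves", "arguments": {"deltas": [[0.36,-0.87,0,0,0,0,0],[0.36,-0.87,0,0,0,0,0],[0.36,-0.87,0,0,0,0,0],[0.36,-0.87,0,0,0,0,0],[0.36,-0.87,0,0,0,0,0],[0.36,-0.87,0,0,0,0,0],[0.36,-0.87,0,0,0,0,0],[0.36,-0.87,0,0,0,0,0]]}}

```text
time: 23.58
tool_pos: [476.3, 6.5, 319.0]
tcp_rot: [-179.9, 0.0, 47.9]
ft_force: [-0.1, 1.1, -3.4]
finger_gap: 22.5
grip_force: 79.4
```

{"name": "apply_moves", "arguments": {"deltas": [[0.36,-0.87,0,0,0,0,0],[0.36,-0.87,0,0,0,0,0],[0.36,-0.87,0,0,0,0,0],[0.36,-0.87,0,0,0,0,0],[0.36,-0.87,0,0,0,0,0],[0.36,-0.87,0,0,0,0,0],[0.36,-0.87,0,0,0,0,0],[0.36,-0.87,0,0,0,0,0]]}}

```text
time: 24.58
tool_pos: [379.5, 210.5, 319.1]
tcp_rot: [-180.0, 0.1, 47.9]
ft_force: [0.1, 0.2, -3.2]
finger_gap: 22.4
grip_force: 79.4
```

```bash
python3 - <<'E'
from plan import *
s=sense();C=cam('wrist',s);print(s['tool_pos'],s['tcp_rot'],s['ft_force'],s['time'])
im=shot('wrist','w5.png')
# yellow front edge
m=(im[:,:,0]>170)&(im[:,:,1]>120)&(im[:,:,2]<90)
n,l,st,ce=cv2.connectedComponentsWithStats(m.astype(np.uint8))
for i in range(1,n):
    if st[i,4]>15:
        x0,y0,w,h,a=st[i]; L=px2w(C,x0,y0+h/2,92);Rr=px2w(C,x0+w,y0+h/2,92); print(st[i],L[:2],Rr[:2])
plan([[383,209,323,47.9],[383,209,135,47.9]],0,vmax=.9)
E
```

```text
[379.53489443 210.53662549 319.0787771 ] [-1.79970472e+02  6.33548502e-02  4.78506973e+01] [ 0.12840966  0.15131331 -3.2351615 ] 24.575
[408 131  37   4 111] [495.29836087 173.92148777] [529.30669263 142.89044008]
[477 131  22   4  51] [558.55942341 116.15177236] [578.56805044  97.83798731]
[496 171  44  41 797] [535.82381902  34.30504849] [578.37009548  -4.35269166]
[528 320  46  48 692] [ 438.15668235 -218.80901421] [ 491.80864352 -265.93677061]
[579 323   8  10  56] [ 512.2567146  -242.47878381] [ 521.30830671 -250.43251046]
[571 379   7   5  25] [ 450.93582253 -334.02395167] [ 459.49223358 -341.43287233]
[[0.01,0.21,-0.13,-0.04,0,0.01,0],[0,0,0.9,0,0,0,0],[0,0,0.9,0,0,0,0],[0,0,0.9,0,0,0,0],[0,0,0.9,0,0,0,0],[0,0,0.9,0,0,0,0],[0,0,0.9,0,0,0,0],[0,0,0.9,0,0,0,0]]
```

{"name": "apply_moves", "arguments": {"deltas": [[0.05,0.21,0,0,0,0,0],[0,0,0.9,0,0,0,0],[0,0,0.9,0,0,0,0],[0,0,0.9,0,0,0,0],[0,0,0.9,0,0,0,0],[0,0,0.9,0,0,0,0],[0,0,0.9,0,0,0,0],[0,0,0.7,0,0,0,0]]}}

```text
time: 25.62
tool_pos: [385.9, 205.5, 135.2]
tcp_rot: [-180.0, 0.1, 47.8]
ft_force: [0.8, 0.0, -3.9]
finger_gap: 22.2
grip_force: 79.9
```

{"name": "apply_moves", "arguments": {"deltas": [[0,0,0,0,0,0,0],[0,0,0,0,0,0,0]]}}

```text
time: 25.88
tool_pos: [386.7, 206.4, 137.7]
tcp_rot: [180.0, -0.0, 47.8]
ft_force: [-0.4, -0.2, -3.3]
finger_gap: 22.0
grip_force: 79.6
```

```bash
python3 - <<'E'
from plan import *
s=sense();print(s['tool_pos'],s['ft_force'])
p=np.array(s['tool_pos']);d=np.array([471.6,304.9])-p[:2]
x=np.array([np.cos(np.radians(47.9)),np.sin(np.radians(47.9))]);print('along',d@x,'lat',d@[-x[1],x[0]])
plan([[384.4,208.4,132.5,47.9],[466.3,299,132.5,47.9]],0,vmax=.6)
E
```

```text
[386.67087227 206.43449176 137.71346929] [-0.42016517 -0.21797924 -3.34986787]
along 129.99777624049295 lat 2.9985368073585437
[[0,-0.1,0.17,0.01,-0.01,-0.02,0],[0.58,0,0,0,0,0,0],[0.58,0,0,0,0,0,0],[0.58,0,0,0,0,0,0],[0.58,0,0,0,0,0,0],[0.58,0,0,0,0,0,0],[0.58,0,0,0,0,0,0],[0.58,0,0,0,0,0,0]]
```

{"name": "apply_moves", "arguments": {"deltas": [[0,-0.1,0.17,0,0,0,0],[0.58,0,0,0,0,0,0],[0.58,0,0,0,0,0,0],[0.58,0,0,0,0,0,0],[0,0,0,0,0,0,0]]}}

```text
time: 26.5
tool_pos: [419.5, 248.3, 132.5]
tcp_rot: [180.0, -0.1, 47.9]
ft_force: [-0.9, -0.5, -4.0]
finger_gap: 21.9
grip_force: 79.6
```

{"name": "apply_moves", "arguments": {"deltas": [[0.58,0,0,0,0,0,0],[0.58,0,0,0,0,0,0],[0.58,0,0,0,0,0,0],[0.5,0,0,0,0,0,0],[0,0,0,0,0,0,0]]}}

```text
time: 27.12
tool_pos: [464.0, 297.5, 132.2]
tcp_rot: [180.0, -0.0, 47.9]
ft_force: [0.4, -0.7, -3.6]
finger_gap: 22.2
grip_force: 79.6
```

{"name": "apply_moves", "arguments": {"deltas": [[0.1,0,0,0,0,0,0],[0,0,0,0,0,0,0]]}}

```text
time: 27.38
tool_pos: [465.7, 299.2, 132.0]
tcp_rot: [180.0, 0.0, 47.8]
ft_force: [-0.4, 0.7, -3.8]
finger_gap: 22.3
grip_force: 79.6
```

{"name": "apply_moves", "arguments": {"deltas": [[0.1,0,0,0,0,0,0],[0,0,0,0,0,0,0]]}}

```text
time: 27.62
tool_pos: [468.0, 301.8, 132.0]
tcp_rot: [180.0, -0.0, 47.9]
ft_force: [0.1, -0.2, -3.3]
finger_gap: 22.3
grip_force: 79.6
```

{"name": "apply_moves", "arguments": {"deltas": [[0.08,0,0,0,0,0,0],[0,0,0,0,0,0,0]]}}

```text
time: 27.88
tool_pos: [469.6, 303.6, 131.9]
tcp_rot: [-180.0, -0.0, 47.9]
ft_force: [-0.1, -0.4, -4.2]
finger_gap: 22.3
grip_force: 79.6
```

{"name": "apply_moves", "arguments": {"deltas": [[0.05,0,0,0,0,0,0],[0,0,0,0,0,0,0]]}}

```text
time: 28.12
tool_pos: [470.4, 304.5, 131.8]
tcp_rot: [-180.0, 0.0, 47.9]
ft_force: [-0.9, -1.3, -3.2]
finger_gap: 22.6
grip_force: 79.6
```

{"name": "apply_moves", "arguments": {"deltas": [[0.05,0,0,0,0,0,0],[0,0,0,0,0,0,0]]}}

```text
time: 28.38
tool_pos: [470.8, 304.9, 131.7]
tcp_rot: [-180.0, 0.2, 47.9]
ft_force: [-5.1, -4.7, 0.9]
finger_gap: 22.1
grip_force: 79.8
```

{"name": "apply_moves", "arguments": {"deltas": [[0.05,0,0,0,0,0,0],[0,0,0,0,0,0,0]]}}

```text
time: 28.62
tool_pos: [471.1, 305.3, 131.7]
tcp_rot: [-180.0, 0.3, 47.8]
ft_force: [-8.2, -10.2, 4.6]
finger_gap: 21.8
grip_force: 80.2
```

{"name": "apply_moves", "arguments": {"deltas": [[0,0,0.12,0,0,0,0],[0,0,0,0,0,0,0]]}}

```text
time: 28.88
tool_pos: [471.2, 305.1, 128.4]
tcp_rot: [-180.0, 0.3, 47.8]
ft_force: [-9.5, -10.5, 8.0]
finger_gap: 22.1
grip_force: 81.4
```

{"name": "apply_moves", "arguments": {"deltas": [[-0.1,0,0,0,0,0,0],[0,0,0,0,0,0,0],[0,0,0,0,0,0,0]]}}

```text
time: 29.25
tool_pos: [470.5, 304.6, 128.2]
tcp_rot: [-180.0, 0.0, 47.9]
ft_force: [-0.9, -1.8, -2.7]
finger_gap: 22.3
grip_force: 80.2
```

{"name": "apply_moves", "arguments": {"deltas": [[0,0,0.03,0,0,0,0],[0,0,0,0,0,0,0]]}}

```text
time: 29.5
tool_pos: [470.6, 304.7, 128.1]
tcp_rot: [180.0, 0.0, 47.9]
ft_force: [-5.0, -4.4, 3.9]
finger_gap: 22.5
grip_force: 80.3
```

{"name": "apply_moves", "arguments": {"deltas": [[0,0,0,0,0,0,0.9],[0,0,0,0,0,0,0.9],[0,0,0,0,0,0,0.9],[0,0,-0.6,0,0,0,0.9],[0,0,-1,0,0,0,0.9],[0,0,-1,0,0,0,0.9],[0,0,-1,0,0,0,0.9],[0,0,-1,0,0,0,0.9]]}}

```text
time: 30.5
tool_pos: [470.8, 304.8, 268.1]
tcp_rot: [180.0, -0.1, 47.9]
ft_force: [0.4, 0.1, 0.4]
finger_gap: 76.5
grip_force: 0.0
```

```bash
python3 - <<'E'
from plan import *
s=sense();C=cam('wrist',s);print(s['tool_pos'],s['time'])
shot('wrist','w6.png'); print(w2px(C,[470.6,304.7,152]),w2px(C,[470.6,304.7,75]))
E
python3 -c "
from jars import *
jars('t2.png',(230,125,350,300))"
python3 plan.py '[[470,25,260,47.9]]' 1
```

```text
[470.75317602 304.76994307 268.08935559] 30.5
[319.52701659 198.92866954] [319.52096    179.49785337]
[311. 137.] 44 (np.int32(6), np.int32(11)) [255. 168.  81.] [763.6   7.4]
[241.1 216.5] 210 (np.int32(27), np.int32(38)) [253. 252. 250.] [566.7 168.7]
[309.8 220.3] 59 (np.int32(9), np.int32(9)) [255. 175.  87.] [562.2   4.3]
[236.3 283.3] 374 (np.int32(19), np.int32(52)) [249. 225. 121.] [408.1 174.2]
[299.4 259.5] 84 (np.int32(10), np.int32(12)) [ 78. 138. 232.] [468.8  26.2]
orange [303 132  18  21 235] [760.2   6.9]
orange [348 153  20  21 247] [ 709.8 -110.6]
orange [299 209  24  24 399] [562.    3.6]
blue [357 208  13  27 188] [ 564.3 -127.3]
blue [289 246  24  24 357] [469.8  25.7]
[[-1,0.89,0.05,0.01,-0.01,0,1],[-1,0.89,0.05,0.01,-0.01,0,1],[-1,0.89,0.05,0.01,-0.01,0,1],[-1,0.89,0.05,0.01,-0.01,0,1],[-1,0.89,0.05,0.01,-0.01,0,1],[-1,0.89,0.05,0.01,-0.01,0,1],[-1,0.89,0.05,0.01,-0.01,0,1]]
```

View pics/w6.png

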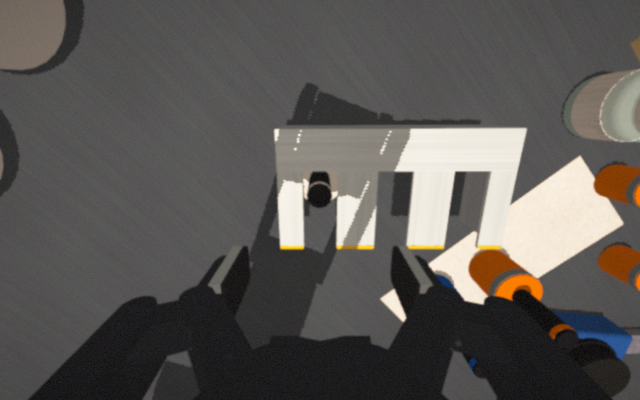

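{"name": "apply_moves", "arguments": {"deltas": [[-1,0.89,0.05,0,0,0,1],[-1,0.89,0.05,0,0,0,1],[-1,0.89,0.05,0,0,0,1],[-1,0.89,0.05,0,0,0,1],[-1,0.89,0.05,0,0,0,1],[-1,0.89,0.05,0,0,0,1],[-1,0.89,0.05,0,0,0,1],[0,0,0,0,0,0,1]]}}

```text
time: 31.6
tool_pos: [468.0, 21.3, 254.9]
tcp_rot: [180.0, 0.0, 47.6]
ft_force: [0.2, 0.1, -0.3]
finger_gap: 85.3
grip_force: 0.0
```

```bash
cat > blob.py <<'E'
from h import *
import sys
def blob(col,f,pos):
    s=sense();C=cam('wrist',s);im=shot('wrist',f);print(s['tool_pos'],s['time'])
    hsv=cv2.cvtColor(im,cv2.COLOR_RGB2HSV)
    lo,hi={'orange':((5,120,60),(20,255,255)),'blue':((100,120,50),(120,255,255))}[col]
    k=cv2.inRange(hsv,lo,hi)
    print('pred top,ring,lid',w2px(C,[*pos,152]).round(),w2px(C,[*pos,140]).round(),w2px(C,[*pos,75]).round())
    n,l,st,ce=cv2.connectedComponentsWithStats(k)
    for i in range(1,n):
        if st[i,4]>20: print(st[i],ce[i].round(1))
if __name__=='__main__': blob(sys.argv[1],sys.argv[2],[float(sys.argv[3]),float(sys.argv[4])])
E
python3 blob.py blue w7.png 469.8 25.7; python3 plan.py '[[469.8,25.7,127.5,47.9]]' 1
```

```text
[468.0106485   21.33037707 254.88367931] 31.6
pred top,ring,lid [318. 198.] [318. 194.] [318. 178.]
[303 144  35  10 110] [320.  147.1]
[ 294  150   53   49 1590] [319.6 171.5]
[ 423  191  125  108 5482] [474.3 235.6]
[407 311  10  21  93] [411.5 320.7]
[[0.02,-0.01,0.85,0,0,-0.01,1],[0.02,-0.01,0.85,0,0,-0.01,1],[0.02,-0.01,0.85,0,0,-0.01,1],[0.02,-0.01,0.85,0,0,-0.01,1],[0.02,-0.01,0.85,0,0,-0.01,1]]
```

{"name": "apply_moves", "arguments": {"deltas": [[0.02,0,0.85,0,0,0,1],[0.02,0,0.85,0,0,0,1],[0.02,0,0.85,0,0,0,1],[0.02,0,0.85,0,0,0,1],[0.02,0,0.85,0,0,0,1],[0,0,0,0,0,0,1]]}}

```text
time: 32.4
tool_pos: [468.5, 26.9, 125.4]
tcp_rot: [-179.8, 0.1, 47.9]
ft_force: [0.1, -0.4, 0.1]
finger_gap: 85.3
grip_force: 0.0
```

{"name": "apply_moves", "arguments": {"deltas": [[0,0,0,0,0,0,0],[0,0,0,0,0,0,0],[0,0,0,0,0,0,0],[0,0,0,0,0,0,0],[0,0,0,0,0,0,0]], "grip_force": 80}}

```text
time: 33.02
tool_pos: [471.1, 25.6, 128.4]
tcp_rot: [179.9, -0.1, 47.8]
ft_force: [0.9, -0.7, 6.1]
finger_gap: 22.6
grip_force: 78.3
```

```bash
python3 plan.py '[[470,25,323,47.9],[575,-197.5,323,47.9]]' 0 0.9
```

```text
[[0,0,-0.81,0,0,0,0],[0,0,-0.81,0,0,0,0],[0,0,-0.81,0,0,0,0],[0,0,-0.81,0,0,0,0],[0,0,-0.81,0,0,0,0],[0,0,-0.81,0,0,0,0],[0,0,-0.81,0,0,0,0],[0,0,-0.81,0,0,0,0]]
[[-0.35,0.84,0,0,0,0,0],[-0.35,0.84,0,0,0,0,0],[-0.35,0.84,0,0,0,0,0],[-0.35,0.84,0,0,0,0,0],[-0.35,0.84,0,0,0,0,0],[-0.35,0.84,0,0,0,0,0],[-0.35,0.84,0,0,0,0,0],[-0.35,0.84,0,0,0,0,0]]
[[-0.35,0.84,0,0,0,0,0]]
```

{"name": "apply_moves", "arguments": {"deltas": [[0,0,-0.8,0,0,0,0],[0,0,-0.8,0,0,0,0],[0,0,-0.8,0,0,0,0],[0,0,-0.8,0,0,0,0],[0,0,-0.8,0,0,0,0],[0,0,-0.8,0,0,0,0],[0,0,-0.8,0,0,0,0],[-0.35,0.84,0,0,0,0,0]]}}

```text
time: 34.02
tool_pos: [482.3, 1.9, 297.1]
tcp_rot: [179.9, -0.1, 48.0]
ft_force: [0.2, -0.6, -4.1]
finger_gap: 22.3
grip_force: 79.1
```

{"name": "apply_moves", "arguments": {"deltas": [[-0.35,0.84,0,0,0,0,0],[-0.35,0.84,0,0,0,0,0],[-0.35,0.84,0,0,0,0,0],[-0.35,0.84,0,0,0,0,0],[-0.35,0.84,0,0,0,0,0],[-0.35,0.84,0,0,0,0,0],[-0.35,0.84,0,0,0,0,0],[-0.35,0.84,0,0,0,0,0]]}}

```text
time: 35.02
tool_pos: [574.7, -197.1, 293.8]
tcp_rot: [-179.8, 0.0, 47.8]
ft_force: [-0.3, 0.7, -4.2]
finger_gap: 22.5
grip_force: 79.1
```

{"name": "apply_moves", "arguments": {"deltas": [[0,0,0,0,0,0,0],[0,0,0,0,0,0,0]]}}

```text
time: 35.28
tool_pos: [574.4, -196.0, 294.3]
tcp_rot: [-179.9, 0.0, 47.8]
ft_force: [0.6, 0.4, -4.5]
finger_gap: 22.6
grip_force: 79.5
```

```bash
python3 plan.py '[[575,-198,212,47.9]]' 0 0.8
```

```text
[[-0.01,0.02,0.69,-0.01,0,0,0],[-0.01,0.02,0.69,-0.01,0,0,0],[-0.01,0.02,0.69,-0.01,0,0,0],[-0.01,0.02,0.69,-0.01,0,0,0]]
```

{"name": "apply_moves", "arguments": {"deltas": [[0,0.02,0.69,0,0,0,0],[0,0.02,0.69,0,0,0,0],[0,0.02,0.69,0,0,0,0],[0,0.02,0.69,0,0,0,0],[0,0,0.2,0,0,0,0],[0,0,0.15,0,0,0,0],[0,0,0,0,0,0,0]]}}

```text
time: 36.15
tool_pos: [576.8, -198.1, 202.9]
tcp_rot: [180.0, -0.0, 47.9]
ft_force: [-3.5, 1.4, 3.7]
finger_gap: 22.2
grip_force: 80.2
```

{"name": "apply_moves", "arguments": {"deltas": [[0,0,0.06,0,0,0,0],[0,0,0,0,0,0,0]]}}

```text
time: 36.4
tool_pos: [577.1, -198.2, 201.0]
tcp_rot: [179.9, -0.0, 47.9]
ft_force: [-2.3, 1.6, 3.8]
finger_gap: 22.9
grip_force: 80.3
```

{"name": "apply_moves", "arguments": {"deltas": [[0,0,0.06,0,0,0,0],[0,0,0,0,0,0,0]]}}

```text
time: 36.65
tool_pos: [577.1, -198.3, 199.0]
tcp_rot: [179.9, -0.0, 47.9]
ft_force: [-2.6, 1.6, 6.2]
finger_gap: 22.4
grip_force: 80.4
```

{"name": "apply_moves", "arguments": {"deltas": [[0,0,0.06,0,0,0,0],[0,0,0,0,0,0,0]]}}

```text
time: 36.9
tool_pos: [577.4, -198.3, 198.3]
tcp_rot: [179.9, -0.0, 47.9]
ft_force: [-4.4, 2.8, 10.0]
finger_gap: 22.4
grip_force: 81.6
```

{"name": "apply_moves", "arguments": {"deltas": [[0,0,0.05,0,0,0,0],[0,0,0,0,0,0,0]]}}

```text
time: 37.15
tool_pos: [577.7, -198.4, 198.2]
tcp_rot: [179.8, -0.1, 47.9]
ft_force: [-7.1, 4.2, 18.0]
finger_gap: 22.4
grip_force: 82.4
```

{"name": "apply_moves", "arguments": {"deltas": [[0,0,0,0,0,0,0],[0,0,0,0,0,0,0],[0,0,0,0,0,0,0],[0,0,0,0,0,0,0],[0,0,0,0,0,0,0],[0,0,0,0,0,0,0],[0,0,0,0,0,0,0],[0,0,0,0,0,0,0]]}}

```text
time: 38.15
tool_pos: [577.7, -198.4, 198.2]
tcp_rot: [179.8, -0.1, 47.9]
ft_force: [-7.1, 2.6, 18.2]
finger_gap: 22.3
grip_force: 82.4
```

```bash
python3 plan.py '[[577,-198,323,47.9],[447,153,323,47.9],[447,153,134,47.9]]' 0 0.9; python3 jars.py
```

```text
[[0,0,-0.83,0.01,0,0,0],[0,0,-0.83,0.01,0,0,0],[0,0,-0.83,0.01,0,0,0],[0,0,-0.83,0.01,0,0,0],[0,0,-0.83,0.01,0,0,0],[0.44,-0.85,0,0,0,0,0],[0.44,-0.85,0,0,0,0,0],[0.44,-0.85,0,0,0,0,0]]
[[0.44,-0.85,0,0,0,0,0],[0.44,-0.85,0,0,0,0,0],[0.44,-0.85,0,0,0,0,0],[0.44,-0.85,0,0,0,0,0],[0.44,-0.85,0,0,0,0,0],[0.44,-0.85,0,0,0,0,0],[0.44,-0.85,0,0,0,0,0],[0.44,-0.85,0,0,0,0,0]]
[[0.44,-0.85,0,0,0,0,0],[0.44,-0.85,0,0,0,0,0],[0,0,0.9,0,0,0,0],[0,0,0.9,0,0,0,0],[0,0,0.9,0,0,0,0],[0,0,0.9,0,0,0,0],[0,0,0.9,0,0,0,0],[0,0,0.9,0,0,0,0]]
[[0,0,0.9,0,0,0,0]]
[310.9 137. ] 46 (np.int32(7), np.int32(11)) [254. 153.  73.] [763.6   7.5]
[344.  229.4] 216 (np.int32(11), np.int32(40)) [246. 238. 228.] [542.7 -77.8]
[309.8 220.3] 61 (np.int32(9), np.int32(9)) [253. 160.  79.] [562.2   4.2]
[252.6 229.3] 43 (np.int32(7), np.int32(11)) [250. 244. 239.] [536.9 140.1]
orange [303 132  18  21 227] [760.2   6.9]
orange [349 153  19  21 241] [ 709.8 -111.9]
orange [299 209  24  24 399] [562.    3.6]
blue [357 213  13  22 157] [ 558.1 -127.4]
```

{"name": "apply_moves", "arguments": {"deltas": [[0,0,-0.83,0,0,0,0],[0,0,-0.83,0,0,0,0],[0,0,-0.83,0,0,0,0],[0,0,-0.83,0,0,0,0],[0,0,-0.83,0,0,0,0],[0.44,-0.85,0,0,0,0,0],[0.44,-0.85,0,0,0,0,0],[0.44,-0.85,0,0,0,0,0]]}}

```text
time: 39.2
tool_pos: [546.4, -116.9, 318.5]
tcp_rot: [-180.0, 0.0, 47.8]
ft_force: [-0.0, -0.7, -2.9]
finger_gap: 22.0
grip_force: 79.7
```

{"name": "apply_moves", "arguments": {"deltas": [[0.44,-0.85,0,0,0,0,0],[0.44,-0.85,0,0,0,0,0],[0.44,-0.85,0,0,0,0,0],[0.44,-0.85,0,0,0,0,0],[0.44,-0.85,0,0,0,0,0],[0.44,-0.85,0,0,0,0,0],[0.44,-0.85,0,0,0,0,0],[0.44,-0.85,0,0,0,0,0]]}}

```text
time: 40.2
tool_pos: [466.1, 98.5, 318.8]
tcp_rot: [180.0, 0.0, 47.8]
ft_force: [0.5, 0.1, -3.8]
finger_gap: 22.1
grip_force: 79.7
```

{"name": "apply_moves", "arguments": {"deltas": [[0.44,-0.85,0,0,0,0,0],[0.44,-0.85,0,0,0,0,0],[0,0,0,0,0,0,0],[0,0,0,0,0,0,0]]}}

```text
time: 40.7
tool_pos: [446.3, 151.2, 319.1]
tcp_rot: [180.0, 0.0, 47.9]
ft_force: [0.7, 0.6, -4.0]
finger_gap: 22.4
grip_force: 79.8
```

```bash
python3 plan.py '[[446.6,151.3,133.5,47.9]]' 0 0.9
```

```text
[[0,0,0.88,0,0,0,0],[0,0,0.88,0,0,0,0],[0,0,0.88,0,0,0,0],[0,0,0.88,0,0,0,0],[0,0,0.88,0,0,0,0],[0,0,0.88,0,0,0,0],[0,0,0.88,0,0,0,0]]
```

{"name": "apply_moves", "arguments": {"deltas": [[0,0,0.88,0,0,0,0],[0,0,0.88,0,0,0,0],[0,0,0.88,0,0,0,0],[0,0,0.88,0,0,0,0],[0,0,0.88,0,0,0,0],[0,0,0.88,0,0,0,0],[0,0,0.8,0,0,0,0],[0,0,0,0,0,0,0]]}}

```text
time: 41.7
tool_pos: [444.7, 150.3, 134.9]
tcp_rot: [-179.9, 0.2, 47.8]
ft_force: [-0.1, -0.6, -4.3]
finger_gap: 22.7
grip_force: 79.6
```

{"name": "apply_moves", "arguments": {"deltas": [[0,0,0,0,0,0,0],[0,0,0,0,0,0,0]]}}

```text
time: 41.95
tool_pos: [447.2, 151.6, 138.8]
tcp_rot: [179.9, -0.1, 47.8]
ft_force: [-0.4, 0.3, -3.7]
finger_gap: 22.2
grip_force: 79.6
```

```bash
python3 plan.py '[[446.6,151.3,132.5,47.9],[529.7,243.3,132.5,47.9]]' 0 0.6
```

```text
[[-0.02,-0.01,0.21,0.02,-0.03,-0.01,0],[0.59,0,0,0,0,0,0],[0.59,0,0,0,0,0,0],[0.59,0,0,0,0,0,0],[0.59,0,0,0,0,0,0],[0.59,0,0,0,0,0,0],[0.59,0,0,0,0,0,0],[0.59,0,0,0,0,0,0]]
```

{"name": "apply_moves", "arguments": {"deltas": [[-0.02,0,0.21,0,0,0,0],[0.59,0,0,0,0,0,0],[0.59,0,0,0,0,0,0],[0.59,0,0,0,0,0,0],[0,0,0,0,0,0,0]]}}

```text
time: 42.58
tool_pos: [481.8, 191.1, 131.0]
tcp_rot: [180.0, -0.0, 47.9]
ft_force: [-1.1, -0.6, -3.7]
finger_gap: 22.0
grip_force: 79.9
```

{"name": "apply_moves", "arguments": {"deltas": [[0.59,0,0,0,0,0,0],[0.59,0,0,0,0,0,0],[0.59,0,0,0,0,0,0],[0.59,0,0,0,0,0,0],[0,0,0,0,0,0,0]]}}

```text
time: 43.2
tool_pos: [528.9, 243.1, 130.9]
tcp_rot: [180.0, 0.0, 47.9]
ft_force: [0.2, -1.4, -3.4]
finger_gap: 22.6
grip_force: 79.9
```

{"name": "apply_moves", "arguments": {"deltas": [[0.08,0,0,0,0,0,0],[0,0,0,0,0,0,0]]}}

```text
time: 43.45
tool_pos: [530.1, 244.3, 130.9]
tcp_rot: [-180.0, 0.0, 47.8]
ft_force: [0.6, -0.9, -4.2]
finger_gap: 22.8
grip_force: 79.9
```

{"name": "apply_moves", "arguments": {"deltas": [[0.05,0,0,0,0,0,0],[0,0,0,0,0,0,0]]}}

```text
time: 43.7
tool_pos: [531.5, 245.8, 131.1]
tcp_rot: [180.0, -0.0, 47.8]
ft_force: [0.6, 0.0, -3.2]
finger_gap: 22.3
grip_force: 79.9
```

{"name": "apply_moves", "arguments": {"deltas": [[0.07,0,0,0,0,0,0],[0,0,0,0,0,0,0]]}}

```text
time: 43.95
tool_pos: [533.0, 247.5, 131.0]
tcp_rot: [180.0, -0.0, 47.9]
ft_force: [-0.1, -0.4, -3.9]
finger_gap: 22.3
grip_force: 79.9
```

{"name": "apply_moves", "arguments": {"deltas": [[0,0,0.1,0,0,0,0],[0,0,0,0,0,0,0]]}}

```text
time: 44.2
tool_pos: [533.3, 247.5, 128.4]
tcp_rot: [180.0, -0.1, 47.9]
ft_force: [0.4, 0.4, -0.5]
finger_gap: 22.0
grip_force: 80.2
```

Seated and touching the table; release and go for orange.

{"name": "apply_moves", "arguments": {"deltas": [[0,0,0,0,0,0,0.8],[0,0,0,0,0,0,0.8],[0,0,0,0,0,0,0.8],[0,0,-0.6,0,0,0,0.8],[0,0,-1,0,0,0,0.8],[0,0,-1,0,0,0,0.8],[0,0,-1,0,0,0,0.8],[0,0,-1,0,0,0,0.8]]}}

```text
time: 45.2
tool_pos: [533.0, 247.5, 268.7]
tcp_rot: [180.0, -0.1, 47.9]
ft_force: [-0.1, -0.0, -0.2]
finger_gap: 68.3
grip_force: 0.0
```

```bash
python3 - <<'E'
from h import *
s=sense();C=cam('wrist',s);shot('wrist','w8.png');print(s['tool_pos'],s['time'])
for p in([533.4,247.6],[470.6,304.7],[596.8,190.7]): print(w2px(C,[*p,152]),w2px(C,[*p,75]))
E
python3 jars.py; python3 plan.py '[[562,3.8,260,47.9]]' 1
```

```text
[533.02515402 247.50761396 268.72310655] 45.2
[319.80929351 198.20987065] [319.72907904 178.95312214]
[228.07285046 198.15882415] [248.51355067 178.88437265]
[411.82692504 197.69101801] [391.17175536 178.52992197]
[311. 137.] 44 (np.int32(6), np.int32(11)) [255. 168.  81.] [763.6   7.4]
[309.8 220.3] 59 (np.int32(9), np.int32(9)) [255. 175.  86.] [562.2   4.3]
[252.5 229. ] 39 (np.int32(7), np.int32(11)) [253. 248. 222.] [537.5 140.3]
orange [303 132  18  21 236] [760.2   6.9]
orange [348 153  20  21 246] [ 709.8 -110.6]
orange [299 209  24  24 399] [562.    3.6]
blue [357 208  13  27 187] [ 564.3 -127.3]
[[-0.78,0.88,0.06,0.01,-0.01,0,1],[-0.78,0.88,0.06,0.01,-0.01,0,1],[-0.78,0.88,0.06,0.01,-0.01,0,1],[-0.78,0.88,0.06,0.01,-0.01,0,1],[-0.78,0.88,0.06,0.01,-0.01,0,1],[-0.78,0.88,0.06,0.01,-0.01,0,1],[-0.78,0.88,0.06,0.01,-0.01,0,1]]
```

View pics/w8.png

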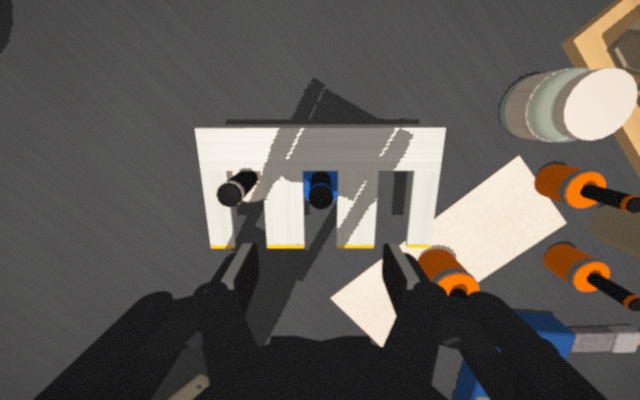

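{"name": "apply_moves", "arguments": {"deltas": [[-0.78,0.88,0.06,0,0,0,1],[-0.78,0.88,0.06,0,0,0,1],[-0.78,0.88,0.06,0,0,0,1],[-0.78,0.88,0.06,0,0,0,1],[-0.78,0.88,0.06,0,0,0,1],[-0.78,0.88,0.06,0,0,0,1],[-0.78,0.88,0.06,0,0,0,1],[0,0,0,0,0,0,1]]}}

```text
time: 46.3
tool_pos: [559.8, -0.2, 253.2]
tcp_rot: [180.0, 0.0, 47.7]
ft_force: [0.4, -0.6, -0.1]
finger_gap: 85.1
grip_force: 0.0
```

```bash
python3 blob.py orange w9.png 562 3.8; python3 plan.py '[[562,3.8,128,47.9]]' 1
```

```text
[ 5.59847279e+02 -2.28337542e-01  2.53212800e+02] 46.3
pred top,ring,lid [318. 199.] [318. 195.] [319. 178.]
[522   0  52  70 646] [547.9  35. ]
[ 539    0   76   67 1578] [573.3  29.8]
[483  13  17  26 143] [488.5  27.9]
[ 441   14   47   52 1466] [461.   40.9]
[424  26  32  47 625] [434.7  53.5]
[61 99 30  5 33] [ 74.2 102.7]
[  0 100  25   4  30] [ 13.3 102.4]
[ 92 101  20   3  23] [102.4 102.7]
[169 103  23   1  23] [180. 103.]
[444 136  36  39 614] [457.1 151.7]
[ 463  140   43   41 1047] [481.7 159.3]
[ 294  143   54   58 1911] [320.2 170.2]
[504 161  17  19 112] [509.2 168. ]
[559 246  67  15 855] [591.7 253.3]
[ 595  334   45   66 1784] [623.3 371.5]
[[0.02,0,0.84,0,0,-0.01,1],[0.02,0,0.84,0,0,-0.01,1],[0.02,0,0.84,0,0,-0.01,1],[0.02,0,0.84,0,0,-0.01,1],[0.02,0,0.84,0,0,-0.01,1]]
```

{"name": "apply_moves", "arguments": {"deltas": [[0.02,0,0.84,0,0,0,1],[0.02,0,0.84,0,0,0,1],[0.02,0,0.84,0,0,0,1],[0.02,0,0.84,0,0,0,1],[0.02,0,0.84,0,0,0,1],[0,0,0,0,0,0,1]]}}

```text
time: 47.1
tool_pos: [560.1, 5.5, 125.1]
tcp_rot: [-179.8, 0.2, 47.9]
ft_force: [-0.8, 0.6, 0.6]
finger_gap: 85.4
grip_force: 0.0
```

{"name": "apply_moves", "arguments": {"deltas": [[0,0,0,0,0,0,0],[0,0,0,0,0,0,0],[0,0,0,0,0,0,0],[0,0,0,0,0,0,0],[0,0,0,0,0,0,0]], "grip_force": 80}}

```text
time: 47.72
tool_pos: [562.8, 4.0, 128.4]
tcp_rot: [179.9, -0.1, 47.8]
ft_force: [1.1, -1.4, 5.7]
finger_gap: 22.1
grip_force: 78.4
```

```bash
python3 plan.py '[[562,3.8,296,47.9],[575,-197.5,296,47.9]]' 0 0.9
```

```text
[[0,0,-0.8,0,0,0,0],[0,0,-0.8,0,0,0,0],[0,0,-0.8,0,0,0,0],[0,0,-0.8,0,0,0,0],[0,0,-0.8,0,0,0,0],[0,0,-0.8,0,0,0,0],[0,0,-0.8,0,0,0,0],[-0.78,0.8,0,0,0,0,0]]
[[-0.78,0.8,0,0,0,0,0],[-0.78,0.8,0,0,0,0,0],[-0.78,0.8,0,0,0,0,0],[-0.78,0.8,0,0,0,0,0],[-0.78,0.8,0,0,0,0,0]]
```

{"name": "apply_moves", "arguments": {"deltas": [[0,0,-0.8,0,0,0,0],[0,0,-0.8,0,0,0,0],[0,0,-0.8,0,0,0,0],[0,0,-0.8,0,0,0,0],[0,0,-0.8,0,0,0,0],[0,0,-0.8,0,0,0,0],[0,0,-0.8,0,0,0,0],[-0.78,0.8,0,0,0,0,0]]}}

```text
time: 48.72
tool_pos: [564.7, -27.9, 297.2]
tcp_rot: [179.9, -0.1, 48.0]
ft_force: [0.7, -1.0, -3.9]
finger_gap: 22.2
grip_force: 78.8
```

{"name": "apply_moves", "arguments": {"deltas": [[-0.78,0.8,0,0,0,0,0],[-0.78,0.8,0,0,0,0,0],[-0.78,0.8,0,0,0,0,0],[-0.78,0.8,0,0,0,0,0],[-0.78,0.8,0,0,0,0,0],[0,0,0,0,0,0,0],[0,0,0,0,0,0,0]]}}

```text
time: 49.6
tool_pos: [574.1, -196.0, 294.4]
tcp_rot: [-179.9, 0.0, 47.8]
ft_force: [0.7, -0.1, -3.3]
finger_gap: 22.2
grip_force: 79.2
```

```bash
python3 plan.py '[[575,-198,212,47.9]]' 0 0.8
```

```text
[[-0.01,0.02,0.69,-0.01,0,0,0],[-0.01,0.02,0.69,-0.01,0,0,0],[-0.01,0.02,0.69,-0.01,0,0,0],[-0.01,0.02,0.69,-0.01,0,0,0]]
```

{"name": "apply_moves", "arguments": {"deltas": [[0,0.02,0.69,0,0,0,0],[0,0.02,0.69,0,0,0,0],[0,0.02,0.69,0,0,0,0],[0,0.02,0.69,0,0,0,0],[0,0,0.2,0,0,0,0],[0,0,0.2,0,0,0,0],[0,0,0.04,0,0,0,0],[0,0,0,0,0,0,0]]}}

```text
time: 50.6
tool_pos: [576.4, -198.0, 200.5]
tcp_rot: [180.0, -0.0, 47.9]
ft_force: [-4.1, 2.3, 5.4]
finger_gap: 22.3
grip_force: 80.0
```

{"name": "apply_moves", "arguments": {"deltas": [[0,0,0.06,0,0,0,0],[0,0,0,0,0,0,0]]}}

```text
time: 50.85
tool_pos: [576.6, -198.2, 199.0]
tcp_rot: [179.9, -0.0, 47.9]
ft_force: [-4.2, 2.5, 5.9]
finger_gap: 22.4
grip_force: 80.1
```

{"name": "apply_moves", "arguments": {"deltas": [[0,0,0.06,0,0,0,0],[0,0,0,0,0,0,0]]}}

```text
time: 51.1
tool_pos: [576.9, -198.3, 198.3]
tcp_rot: [179.9, -0.0, 47.9]
ft_force: [-5.1, 2.8, 10.9]
finger_gap: 22.1
grip_force: 81.1
```

{"name": "apply_moves", "arguments": {"deltas": [[0,0,0.05,0,0,0,0],[0,0,0,0,0,0,0]]}}

```text
time: 51.35
tool_pos: [577.2, -198.3, 198.2]
tcp_rot: [179.8, -0.1, 47.9]
ft_force: [-8.7, 3.1, 18.2]
finger_gap: 22.4
grip_force: 82.0
```

{"name": "apply_moves", "arguments": {"deltas": [[0,0,0,0,0,0,0],[0,0,0,0,0,0,0],[0,0,0,0,0,0,0],[0,0,0,0,0,0,0],[0,0,0,0,0,0,0],[0,0,0,0,0,0,0],[0,0,0,0,0,0,0],[0,0,0,0,0,0,0]]}}

```text
time: 52.35
tool_pos: [577.2, -198.3, 198.2]
tcp_rot: [179.8, -0.1, 47.9]
ft_force: [-8.0, 3.6, 17.7]
finger_gap: 22.1
grip_force: 82.0
```

```bash
python3 - <<'E'
from plan import *
x=np.array([np.cos(np.radians(47.9)),np.sin(np.radians(47.9))])
s0=np.array([533.7,247.7])+85*np.array([x[1],-x[0]]); e=s0-130*x; print(s0,e)
plan([[577,-198,323,47.9],[e[0],e[1],323,47.9]],0,vmax=.9)
E
```

```text
[596.76794648 190.71373739] [509.61248602  94.25687806]
[[0,0,-0.83,0.01,0,0,0],[0,0,-0.83,0.01,0,0,0],[0,0,-0.83,0.01,0,0,0],[0,0,-0.83,0.01,0,0,0],[0,0,-0.83,0.01,0,0,0],[0.57,-0.82,0,0,0,0,0],[0.57,-0.82,0,0,0,0,0],[0.57,-0.82,0,0,0,0,0]]
[[0.57,-0.82,0,0,0,0,0],[0.57,-0.82,0,0,0,0,0],[0.57,-0.82,0,0,0,0,0],[0.57,-0.82,0,0,0,0,0],[0.57,-0.82,0,0,0,0,0],[0.57,-0.82,0,0,0,0,0],[0.57,-0.82,0,0,0,0,0]]
```

{"name": "apply_moves", "arguments": {"deltas": [[0,0,-0.83,0,0,0,0],[0,0,-0.83,0,0,0,0],[0,0,-0.83,0,0,0,0],[0,0,-0.83,0,0,0,0],[0,0,-0.83,0,0,0,0],[0.57,-0.82,0,0,0,0,0],[0.57,-0.82,0,0,0,0,0],[0.57,-0.82,0,0,0,0,0]]}}

```text
time: 53.35
tool_pos: [556.2, -110.1, 318.9]
tcp_rot: [179.9, -0.0, 47.8]
ft_force: [0.1, -0.3, -3.8]
finger_gap: 22.5
grip_force: 79.3
```

{"name": "apply_moves", "arguments": {"deltas": [[0.57,-0.82,0,0,0,0,0],[0.57,-0.82,0,0,0,0,0],[0.57,-0.82,0,0,0,0,0],[0.57,-0.82,0,0,0,0,0],[0.57,-0.82,0,0,0,0,0],[0.57,-0.82,0,0,0,0,0],[0.57,-0.82,0,0,0,0,0],[0,0,0,0,0,0,0]]}}

```text
time: 54.35
tool_pos: [508.6, 95.4, 319.1]
tcp_rot: [180.0, -0.1, 48.0]
ft_force: [0.2, 0.0, -3.1]
finger_gap: 22.5
grip_force: 79.5
```

{"name": "apply_moves", "arguments": {"deltas": [[0,0,0.88,0,0,0,0],[0,0,0.88,0,0,0,0],[0,0,0.88,0,0,0,0],[0,0,0.88,0,0,0,0],[0,0,0.88,0,0,0,0],[0,0,0.88,0,0,0,0],[0,0,0.6,0,0,0,0],[0,0,0,0,0,0,0]]}}

```text
time: 55.35
tool_pos: [507.8, 93.2, 140.9]
tcp_rot: [-179.9, 0.1, 47.8]
ft_force: [0.3, 0.4, -3.8]
finger_gap: 22.6
grip_force: 79.3
```

{"name": "apply_moves", "arguments": {"deltas": [[0,0,0,0,0,0,0],[0,0,0,0,0,0,0]]}}

```text
time: 55.6
tool_pos: [509.7, 93.8, 143.9]
tcp_rot: [179.9, -0.1, 47.9]
ft_force: [-0.0, 0.8, -3.2]
finger_gap: 22.2
grip_force: 79.3
```

```bash
python3 plan.py '[[509.6,94.3,132.2,47.9],[592,185.3,132.2,47.9]]' 0 0.6
```

```text
[[0.01,-0.02,0.39,0.02,-0.02,-0.01,0],[0.58,0,0,0,0,0,0],[0.58,0,0,0,0,0,0],[0.58,0,0,0,0,0,0],[0.58,0,0,0,0,0,0],[0.58,0,0,0,0,0,0],[0.58,0,0,0,0,0,0],[0.58,0,0,0,0,0,0]]
```

{"name": "apply_moves", "arguments": {"deltas": [[0.01,-0.02,0.38,0,0,0,0],[0.58,0,0,0,0,0,0],[0.58,0,0,0,0,0,0],[0.58,0,0,0,0,0,0],[0,0,0,0,0,0,0]]}}

```text
time: 56.22
tool_pos: [543.7, 133.7, 130.5]
tcp_rot: [-180.0, 0.0, 47.9]
ft_force: [-0.6, -0.8, -3.2]
finger_gap: 22.5
grip_force: 79.5
```

{"name": "apply_moves", "arguments": {"deltas": [[0.58,0,0,0,0,0,0],[0.58,0,0,0,0,0,0],[0.58,0,0,0,0,0,0],[0.58,0,0,0,0,0,0],[0,0,0,0,0,0,0]]}}

```text
time: 56.85
tool_pos: [590.1, 184.8, 130.6]
tcp_rot: [-180.0, 0.0, 47.9]
ft_force: [0.2, -0.7, -3.3]
finger_gap: 22.1
grip_force: 79.6
```

{"name": "apply_moves", "arguments": {"deltas": [[0.1,0,0,0,0,0,0],[0,0,0,0,0,0,0]]}}

```text
time: 57.1
tool_pos: [591.8, 186.4, 130.9]
tcp_rot: [-180.0, 0.0, 47.8]
ft_force: [0.4, 0.2, -2.7]
finger_gap: 22.0
grip_force: 79.6
```

{"name": "apply_moves", "arguments": {"deltas": [[0.1,0,0,0,0,0,0],[0,0,0,0,0,0,0]]}}

```text
time: 57.35
tool_pos: [594.3, 189.1, 131.1]
tcp_rot: [180.0, -0.0, 47.8]
ft_force: [0.6, -0.6, -3.2]
finger_gap: 22.1
grip_force: 79.6
```

{"name": "apply_moves", "arguments": {"deltas": [[0.06,0,0,0,0,0,0],[0,0,0,0,0,0,0]]}}

```text
time: 57.6
tool_pos: [595.5, 190.5, 131.0]
tcp_rot: [180.0, -0.0, 47.9]
ft_force: [0.0, -0.4, -3.1]
finger_gap: 22.5
grip_force: 79.6
```

{"name": "apply_moves", "arguments": {"deltas": [[0,0,0.1,0,0,0,0],[0,0,0,0,0,0,0]]}}

```text
time: 57.85
tool_pos: [595.8, 190.4, 128.5]
tcp_rot: [180.0, -0.0, 47.9]
ft_force: [-0.5, -1.0, 0.0]
finger_gap: 22.1
grip_force: 79.8
```

{"name": "apply_moves", "arguments": {"deltas": [[0,0,0,0,0,0,0.8],[0,0,0,0,0,0,0.8],[0,0,0,0,0,0,0.8],[0,0,-0.6,0,0,0,0.8],[0,0,-1,0,0,0,0.8],[0,0,-1,0,0,0,0.8],[0,0,-1,0,0,0,0.8],[0,0,-1,0,0,0,0.8]]}}

```text
time: 58.85
tool_pos: [595.5, 190.5, 268.7]
tcp_rot: [179.9, -0.1, 47.9]
ft_force: [0.8, 0.2, 0.3]
finger_gap: 68.5
grip_force: 0.0
```

{"name": "apply_moves", "arguments": {"deltas": [[-1,0,-0.5,0,0,0,0.8],[-1,0,-0.5,0,0,0,0.8],[-1,0,0,0,0,0,0.8],[-1,0,0,0,0,0,0.8],[-1,0,0,0,0,0,0.8],[0,0,0,0,0,0,0.8],[0,0,0,0,0,0,0.8]]}}

```text
time: 59.72
tool_pos: [495.3, 79.5, 297.2]
tcp_rot: [179.9, -0.1, 47.8]
ft_force: [0.1, 0.6, 0.8]
finger_gap: 68.2
grip_force: 0.0
```

```bash
python3 - <<'E'
from h import *
a=shot('scene','s9.png')[:,:,::-1]; b=shot('wrist','w9b.png')[:,:,::-1]
h=np.vstack([a[90:330,130:530],b[0:300,120:520]])
cv2.imwrite('pics/fin.png',h); print(h.shape,sense()['time'])
E
```

```text
(540, 400, 3) 59.825
```

View pics/fin.png

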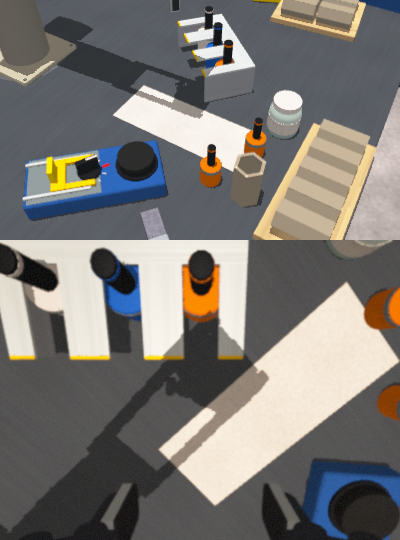

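The picture shows all three jars upright in their slots, the white at (28,270), blue at (120,275) and orange at (201,275). The lock is over the dial at (65,170), the pointer is at the red mark, and the bystanders have not moved.

```bash
python3 -c "
from bench import hand_in
print(hand_in())"
```

```text
the job is handed in; nothing more can be done
None
```

The job is handed in at about 60 s of the 210 s allowed. The dial is at the red mark and the lock is fully over it. The white, blue and orange jars were each pressed to the pad's stop in that order and now stand home in their own slots. The judge returned no verdict, so I can't confirm the result.

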